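Unstack two dishes and press their spacer plate home on the latched spacer pile

TASK

Unload the dish stack on the unstacking fixture. Lift the top dish off and set it flat in the flat steel tray; then slide the square spacer plate it stood on straight across onto the pile of spacers and press it on against the sprung buffer until both spring pawls snap out behind it and hold it, firmly but without ramming the end stop, leaving the dish underneath where it sits. Finally set that lower dish flat in the tray beside the first, and leave the timer, the sample cup and the reagent bottle where they are.

Things in the scene. Friction and masses are not known exactly. Their poses are not given: they have to be found in the camera images.
- fixture: unstacking fixture, fixed, on rubber feet: dark base 116 x 222 x 8 mm, its top 24 mm above the worktop. Origin on the worktop under it; x across, y along the base (y = -110 to +112 mm), z up. Dish stack at y = -62 mm; pile of spacers at y = +55 mm between side guides (inner faces x = +-48 mm, from y = 22 mm), an end stop and two spring pawls. Open from above and at the -y end
- end_stop (a point): between the two posts of the end stop, on their inner faces' top edge: fixture x = 0, y = 103 mm, 54 mm above the worktop, the height of all guides. A sprung buffer pad (24 mm wide, 41 to 51 mm above the worktop) stands 4 mm out from the posts; it gives way under 3 to 7 N until the plate meets the posts
- dish_seat (a point): centre of the dish seat, on the top of a thin black 84 mm square pad (27 mm above the worktop) at x = 0, y = -62 mm of the fixture; four steel studs 7 mm in diameter, 5 mm high, at +-29 mm in x and in y from it keep the lower dish from sliding (3 mm play)
- pile_home (a point): where the centre of the underside of the latched spacer comes to rest, on the upper pile plate: fixture x = 0, y = 55 mm, 40 mm above the worktop. Axes as the fixture. The buffer holds it there against the pawls; to latch it, it must be pressed some 2 to 3 mm further, to the end stop (y = 58 mm), and let go
- pawl_a (a joint): hinge of the spring pawl on the +x side, rad: 0 = sprung out, about 0.2 = pressed aside by a plate. Upright steel leaf 31 x 4 mm, 31 to 53 mm above the worktop, pivot at fixture x = 53, y = -19 mm; sprung out its free end is at x = 39 to 43, y = 8 to 10 mm, just behind the -y edges of the piled plates. It snaps back to 0 about 2 mm before the plate meets the end stop
- pawl_b (a joint): the same pawl mirrored on the -x side, rad: 0 = sprung out. A plate sliding freely takes 1 to 3 N, entering between the pawls 5 to 10 N, riding past them 3 to 5 N, with the buffer up to 12 N; then both snap out and at the end stop the force rises sharply. Over 30 N is ramming
- spacer: loose square spacer plate in the stack: plain grey anodised aluminium, 90 x 90 x 8 mm, about 0.17 kg, wider than a gripper opens; it rests on the lower dish, underside 42 mm above the worktop (2 mm above the top of the pile), overhanging the dish some 10 mm all round. Origin at the centre of its underside, x and y along its edges, within 0.04 rad of the fixture's
- pile_plate_1: the lower of the two loose spacer plates already in the pile, 90 x 90 x 8 mm, like the spacer; origin at the centre of its underside
- pile_plate_2: the upper of the two loose spacer plates already in the pile; origin at the centre of its underside, its top 40 mm above the worktop
- dish_top: closed plastic petri dish, round, 69 mm in diameter, 15 mm high, 0.05 kg, standing on the spacer plate (its underside 50 mm above the worktop). Origin at the centre of its underside, z up
- dish_low: closed plastic petri dish like the first, 69 x 15 mm, on the dish seat under the spacer plate (its underside 27 mm above the worktop). Origin at the centre of its underside, z up
- tray: flat stainless steel tray, fixed on the worktop, 200 mm along its x, 152 mm along its y, rim 14 mm high, walls and floor 3 mm. Origin at the centre of its underside; both dishes fit side by side along x, e.g. at x = -45 and +45 mm, with room for the fingers on the +y and -y sides of a dish
- timer: bystander: white pocket timer lying flat, 56 x 62 x 18 mm; origin at the centre of its underside
- cup: bystander: small lidded sample cup, 47 mm in diameter, 43 mm high; origin at the centre of its underside
- bottle: bystander: dropper bottle, 35 mm in diameter, 88 mm high; origin at the centre of its underside
Not all that is in view belongs to the job. What is shaped like the pile_plate_2 but green is not meant.

How it is judged:
By the outcome, as a careful person would: the job done as asked, in the order asked, and still so for the second after the job is handed in, with the robot touching nothing.
It also fails if it takes over 72 s, if anything falls off the work surface, if the arm or the gripper's body presses on something with over 40 N, if the wrist force passes 120 N, or if a joint passes its speed limit or range.

ROBOT

A 7-joint arm with a two-finger parallel gripper is mounted at the origin on a cart in front of the work surface, level with it; the furniture and walls round the work are solid. World frame = base frame: x ahead of the robot, y to its left, z up, the work surface at z = 0. Lengths are in m, angles in rad, forces in N, time in s.
With the tool pointing down it reaches from about 0.4 to 0.85 m from the base axis. Payload 10.4 kg.
Tool frame: the origin (TCP) lies on the centre line of the jaws, within the pads' length; the fingertips stand 8 mm ahead of it and the grasp point (between the pads) lies 11 mm behind it (tip_reach is the distance from the TCP to the fingertips, in m); z points along the fingers, y is the line along which they close (so a half turn about z gives the same grasp; the last joint's range is limited). The gripper opens to 85 mm and grips with 20 to 120 N. Pads are 22 mm wide; open, the fingers measure 114 mm over their backs; the gripper's body (76 mm by 85 mm) begins 54 mm behind the grasp point. The pads swing forward as they close: fully open they stand 13 mm farther back than shut.
Start: joints at [-1.293, 0.332, -0.065, 1.46, 0.022, 1.35, -0.088], TCP at [0.185, 0.597, 0.239] pointing down, gripper open.
Joint ranges: [-2.6, 2.6], [-0.5, 2.12], [-1.47, 1.34], [0.16, 2.42], [-1.27, 4.41], [0.06, 2.06], [-2.6, 2.6]. Speed limits (rad/s): [2.22, 2.22, 2.79, 2.79, 3.14, 3.14, 3.14].

INTERFACE

Orientations are given as [roll, pitch, yaw] about the fixed x, y, z axes, in that order (R = Rz(yaw) Ry(pitch) Rx(roll)).
In Python, from station import get_obs, capture, sign_off, tip_reach gives the robot as it stands.
- The arm moves only by the tool step_arm, never from a script. Its argument "deltas" is a list of rows, each an object with "gripper": the opening, from 0 (shut) to 1 (fully open); "delta_pos": the shift along the world's x, y, z normalised to -1 to 1, where 1 is 400 mm, a list of three; "twist": the turn about the world's z normalised to -1 to 1, where 1 is 90 degrees. A call has 1 to 8 rows; each row is the pose to reach, as a shift and turn from the pose commanded when the call began; what a row does not reach only later rows make up. A row lasts 1/10 s, in which the tool goes at most 50 mm and 8.59 degrees, less where a joint would pass 70% of its speed; a pose out of reach is approached as far as the arm can. A call with a number of a shift or a turn outside -1 to 1 is refused whole. A call with a gripper value outside its range is refused whole. The fingers move at their own pace and stop on an object; "newtons" is the grip in N (left out, the last holds). Time passes only in rows, so rows that repeat a pose let the fingers close. It gives the time, the measured TCP pose, the force, the opening and the grip force at its end, in the units of the state.
- get_obs(): the state, without advancing time (a new reading comes with each control period).
- capture(name): name is "side" or "top" or "wrist"; returns a dict with "img" (400x640x3 uint8, blue, green, red), "intrinsics" (3x3 intrinsics, pixels), "rvec" (rotation vector, rad) and "tvec" (3), from world to camera coordinates, as OpenCV has them. Camera axes: x right, y down, z forward; pixel columns grow to the right and rows downward; lengths in m; the calibration is good to about 2 mm. A picture is of the moment at which its call begins. There is no depth.
- sign_off(): hands the job in; it is judged then, once.
The state is a dict: "time_s": time; "joint_positions": joint angles; "dq": joint speeds; "tau": joint torques, N m; "ee_pos": TCP position; "tool_rot": TCP orientation; "force": force on the tool from outside, world axes, zero at the start; "moment": the same for the moment, N m; "width": finger opening in m; "grip_force": force on a finger pad.
Only numpy, scipy, OpenCV 4.12 (cv2) and the standard library are available. Lean on these libraries where they do the work, as an engineer would, in place of code of your own. Each camera call takes 0.05 s, during which the arm holds its last target. There are 200 camera calls.

## Working session

There is one attempt and no reset: what is moved stays moved. The work goes in short steps, Python scripts to look and compute and a tool call to move; the robot and the scene stay as the last step left them, time stands still between calls to the robot, and variables do not carry over. Pictures are saved under pics/ and viewed, at most 10 in all, crops included, and the job is handed in when it is done.

Besides the shell and the picture viewer there is one more tool, called after "Emit:" as name([rows], argument=value, ...), one row to a line, values as JSON. step_arm: Moves the arm, as the interface text tells. Its arguments: {"type":"object","properties":{"deltas":{"type":"array","items":{"type":"object","properties":{"gripper":{"type":"number"},"delta_pos":{"type":"array","items":{"type":"number"}},"twist":{"type":"number"}}}},"newtons":{"type":"number"}},"required":["deltas"]}

```bash
mkdir -p pics; cat > h.py <<'E'
import numpy as np, cv2
from station import get_obs, capture, sign_off, tip_reach
def cam(c):
    R=cv2.Rodrigues(np.array(c["rvec"],float))[0]; t=np.array(c["tvec"],float).ravel(); K=np.array(c["intrinsics"],float)
    return R,t,K
def ray(c,uv):
    R,t,K=cam(c); uv=np.atleast_2d(np.array(uv,float))
    d=np.c_[uv,np.ones(len(uv))]@np.linalg.inv(K).T@R
    return -R.T@t, d/np.linalg.norm(d,axis=1)[:,None]
def plane(c,uv,z):
    o,d=ray(c,uv); return o+d*((z-o[2])/d[:,2])[:,None]
def tri(c1,u1,c2,u2):
    o1,d1=ray(c1,u1);o2,d2=ray(c2,u2);d1=d1[0];d2=d2[0]
    s=np.linalg.lstsq(np.c_[d1,-d2],o2-o1,rcond=None)[0]
    p,q=o1+s[0]*d1,o2+s[1]*d2
    return (p+q)/2,np.linalg.norm(p-q)
def proj(c,P):
    R,t,K=cam(c); p=(np.atleast_2d(P)@R.T+t)@K.T; return p[:,:2]/p[:,2:]
E
python3 - <<'E'
from h import *
import pickle
print(tip_reach); o=get_obs(); print({k:np.round(o[k],3) for k in o})
D={}
for n in("top","side","wrist"):
    c=capture(n); D[n]=c; cv2.imwrite(f"pics/{n}0.png",c["img"]); R,t,K=cam(c); print(n,np.round(-R.T@t,3),np.round(R[2],2),K[0,0])
pickle.dump(D,open("d0.pkl","wb"))
a=np.vstack([D["top"]["img"],D["side"]["img"]]); 
E
```

```text
0.008
{'time_s': np.float64(0.0), 'joint_positions': array([-1.293,  0.333, -0.065,  1.461,  0.022,  1.35 , -0.089]), 'dq': array([ 0.   ,  0.   ,  0.001,  0.001,  0.001,  0.001, -0.001]), 'tau': array([-1.0000e-03, -6.2545e+01,  4.9000e-02, -3.9158e+01,  1.6000e-02,
        1.0000e-02,  0.0000e+00]), 'ee_pos': array([0.185, 0.597, 0.239]), 'tool_rot': array([-3.14 ,  0.   ,  2.841]), 'force': array([0.055, 0.279, 0.517]), 'moment': array([-0.008, -0.011, -0.015]), 'grip_force': np.float64(0.0), 'width': np.float64(0.085)}
top [ 0.325 -0.149  1.874] [ 0.11 -0.   -0.99] 511.10506822294917
side [0.403 1.667 0.892] [ 0.06 -0.91 -0.42] 503.4535906404271
wrist [0.12  0.617 0.373] [ 0.26 -0.08 -0.96] 354.0883332437724
```

View pics/top0.png

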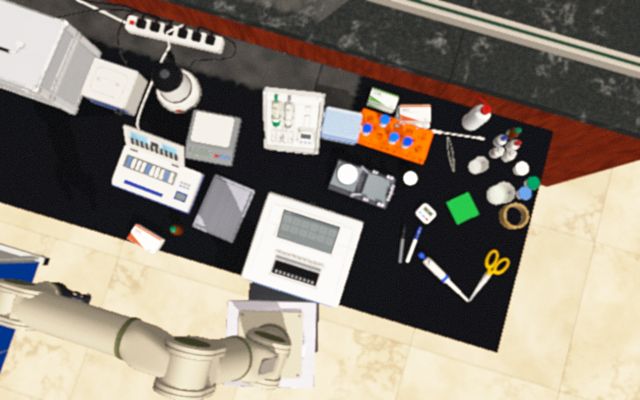

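View pics/side0.png

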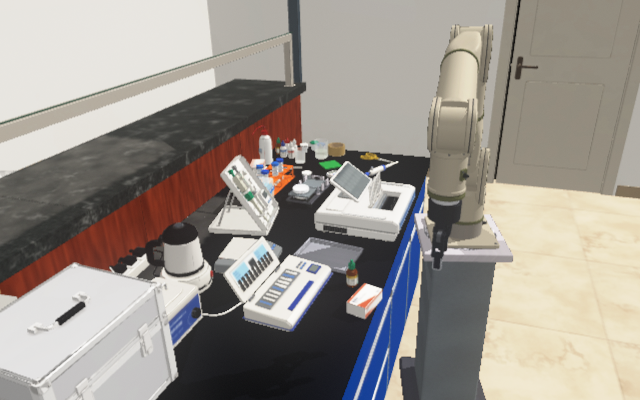

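The top view shows the fixture at about (363,183), with the top dish at (347,174) and the spacer pile at (378,188). The grey tray is at (223,208) and the bottle at about (177,230). The white timer is at (426,213) and the cup at about (410,178). The green plate at (462,208) is the decoy. The side view agrees: fixture at (310,187), tray at (330,254), bottle at (352,273).

```bash
python3 - <<'E'
from h import *
import pickle
D=pickle.load(open("d0.pkl","rb")); c=D["top"]
for n,u,z in [("dish",(347,174),.065),("pile",(378,188),.04),("tray",(223,208),.0),("bottle",(177,230),.08),("cup",(410,178),.04),("timer",(426,213),.018),("green",(462,208),0),("wh",(330,240),0.05),("holder",(293,120),.05)]:
    print(n,plane(c,u,z)[0].round(3))
print(proj(c,[[0,0,0],[.185,.597,.239]]))
w=D["wrist"]; R,t,K=cam(w); o=get_obs()
from scipy.spatial.transform import Rotation as Ro
T=Ro.from_euler("xyz",o["tool_rot"]).as_matrix()
print("cam in tool",T.T@(-R.T@t-o["ee_pos"]), "axis",T.T@R[2])
a=cv2.resize(c["img"][140:245,310:490],None,fx=4.4,fy=4.4,interpolation=cv2.INTER_CUBIC)
b=cv2.resize(D["side"]["img"][130:230,250:430],None,fx=4.4,fy=4.4,interpolation=cv2.INTER_CUBIC)
cv2.imwrite("pics/crop0.png",cv2.resize(np.vstack([a,b]),None,fx=.66,fy=.66))
E
```

```text
dish [ 0.613 -0.26   0.065]
pile [ 0.569 -0.375  0.04 ]
tray [0.484 0.189 0.   ]
bottle [0.395 0.332 0.08 ]
cup [ 0.609 -0.49   0.04 ]
timer [ 0.485 -0.554  0.018]
green [ 0.509 -0.691  0.   ]
wh [ 0.377 -0.205  0.05 ]
holder [ 0.809 -0.059  0.05 ]
[[269.45080439 344.3624125 ]
 [ 75.2102398  292.17793652]]
cam in tool [ 0.06833487  0.00028044 -0.13452875] axis [-2.69940816e-01  7.69631488e-04  9.62876609e-01]
```

View pics/crop0.png

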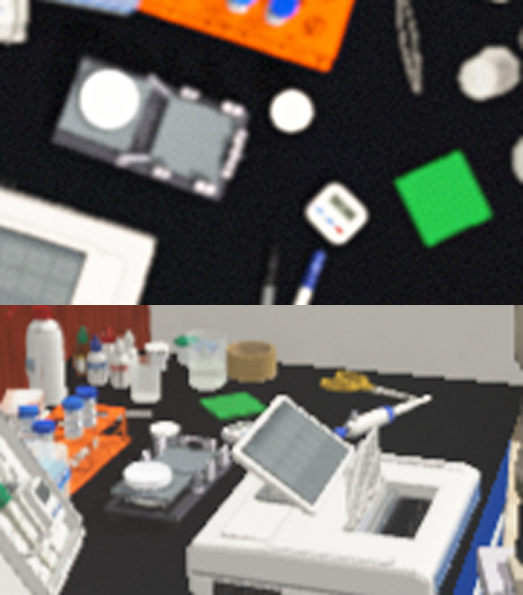

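The crop shows the fixture with the white dish on its left half at top-view pixel (347,174) and the two grey piled plates at (378,188). The only other plate-shaped thing is the flat green square at (462,208). It lies loose on the worktop and is explicitly excluded, so the grey plates in the fixture are the ones meant. A tall white device stands nearby at x≈0.38, y≈-0.2, so I will travel high. Next I look at the tray from the wrist.

Emit:
step_arm([
  {"delta_pos": [0.06, -0.09, 0.06], "twist": 0, "gripper": 1},
  {"delta_pos": [0.5, -0.8, 0.15], "twist": 0, "gripper": 1},
  {"delta_pos": [0.5, -0.8, 0.15], "twist": 0, "gripper": 1},
  {"delta_pos": [0.5, -0.8, 0.15], "twist": 0, "gripper": 1},
  {"delta_pos": [0.5, -0.8, 0.15], "twist": 0, "gripper": 1},
  {"delta_pos": [0.5, -0.8, 0.15], "twist": 0, "gripper": 1},
  {"delta_pos": [0.5, -0.8, 0.15], "twist": 0, "gripper": 1},
  {"delta_pos": [0.5, -0.8, 0.15], "twist": 0, "gripper": 1},
])

```text
time_s: 0.95
ee_pos: [0.3867, 0.2738, 0.2998]
tool_rot: [3.141, 0.0, 2.838]
force: [-0.2, 0.6, -0.3]
width: 0.0852
grip_force: 0.0
```

Emit:
step_arm([
  {"delta_pos": [0.12, -0.17, 0.0], "twist": 0, "gripper": 1},
  {"delta_pos": [0.12, -0.17, 0.0], "twist": 0, "gripper": 1},
  {"delta_pos": [0.12, -0.17, 0.0], "twist": 0, "gripper": 1},
  {"delta_pos": [0.12, -0.17, 0.0], "twist": 0, "gripper": 1},
])

```text
time_s: 1.35
ee_pos: [0.4332, 0.2086, 0.2992]
tool_rot: [3.142, -0.0, 2.839]
force: [-0.1, 0.2, -0.2]
width: 0.0857
grip_force: 0.0
```

```bash
python3 - <<'E'
from h import *
import pickle
c=capture("wrist"); pickle.dump(c,open("w1.pkl","wb")); cv2.imwrite("pics/w1.png",c["img"]); print(get_obs()["ee_pos"])
E
```

```text
[0.43269563 0.20958094 0.29916735]
```

View pics/w1.png

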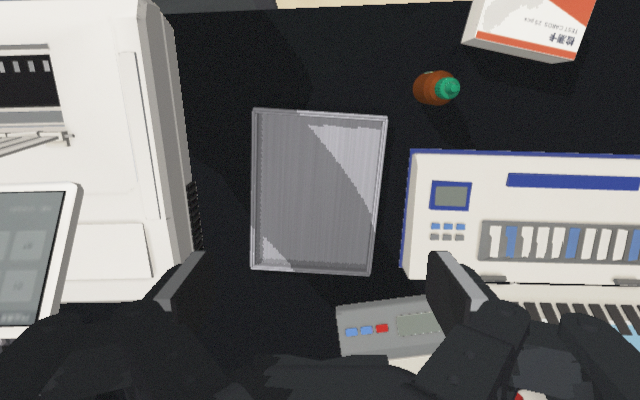

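The wrist view shows the tray with rim corners at about (252,108), (387,116), (371,276) and (250,269). Its long side runs along world x. The bottle is at (435,88), outside the tray. Next I go over the fixture.

```bash
cat >> h.py <<'E'
def quad(c,seed,thr=55,show=None):
    g=cv2.GaussianBlur(cv2.cvtColor(c["img"],cv2.COLOR_BGR2GRAY),(3,3),0)
    m=(g>thr).astype(np.uint8)
    n,l=cv2.connectedComponents(m,connectivity=4); b=(l==l[seed[1],seed[0]]).astype(np.uint8)
    cn=max(cv2.findContours(b,cv2.RETR_EXTERNAL,cv2.CHAIN_APPROX_NONE)[0],key=cv2.contourArea)
    h=cv2.convexHull(cn)
    for e in np.arange(2,30,.5):
        q=cv2.approxPolyDP(h,e,True)
        if len(q)<=4: break
    q=q[:,0].astype(float); p=cn[:,0].astype(float); L=[]
    for i in range(len(q)):
        a,b_=q[i],q[(i+1)%len(q)]; d=(b_-a)/np.linalg.norm(b_-a); s=(p-a)@d; r=(p-a)@np.array([-d[1],d[0]])
        k=(abs(r)<3)&(s>8)&(s<np.linalg.norm(b_-a)-8)
        v=cv2.fitLine(p[k].astype(np.float32),cv2.DIST_HUBER,0,.01,.01).ravel(); L.append(np.cross([v[2],v[3],1],[v[2]+v[0],v[3]+v[1],1]))
    out=[np.cross(L[i-1],L[i]) for i in range(len(L))]
    return np.array([o[:2]/o[2] for o in out])
E
python3 - <<'E'
from h import *
import pickle
c=pickle.load(open("w1.pkl","rb"))
q=quad(c,(300,200)); print(q.round(1)); P=plane(c,q,.014); print(P.round(4),P.mean(0),[np.linalg.norm(P[i]-P[i-1]).round(4) for i in range(4)],[np.arctan2(*(P[i]-P[i-1])[1::-1]).round(3) for i in range(4)])
E
```

```text
[[251.5 106.5]
 [388.6 115. ]
 [370.1 275.8]
 [248.8 269.3]]
[[0.3557 0.1507 0.014 ]
 [0.4119 0.2989 0.014 ]
 [0.6051 0.2243 0.014 ]
 [0.5487 0.0754 0.014 ]] [0.48034556 0.18730437 0.014     ] [np.float64(0.2071), np.float64(0.1585), np.float64(0.2071), np.float64(0.1592)] [np.float64(2.77), np.float64(1.208), np.float64(-0.369), np.float64(-1.933)]
```

Emit:
step_arm([
  {"delta_pos": [0.2, -1.0, 0], "twist": 0, "gripper": 1},
  {"delta_pos": [0.2, -1.0, 0], "twist": 0, "gripper": 1},
  {"delta_pos": [0.2, -1.0, 0], "twist": 0, "gripper": 1},
  {"delta_pos": [0.2, -1.0, 0], "twist": 0, "gripper": 1},
  {"delta_pos": [0.2, -1.0, 0], "twist": 0, "gripper": 1},
  {"delta_pos": [0.2, -1.0, 0], "twist": 0, "gripper": 1},
  {"delta_pos": [0.2, -1.0, 0], "twist": 0, "gripper": 1},
  {"delta_pos": [0.2, -1.0, 0], "twist": 0, "gripper": 1},
])

```text
time_s: 2.2
ee_pos: [0.5122, -0.1834, 0.2995]
tool_rot: [3.141, 0.001, 2.844]
force: [0.2, 0.5, -0.5]
width: 0.0855
grip_force: 0.0
```

Emit:
step_arm([
  {"delta_pos": [0.08, -0.25, 0], "twist": 0, "gripper": 1},
  {"delta_pos": [0.08, -0.25, 0], "twist": 0, "gripper": 1},
  {"delta_pos": [0.08, -0.25, 0], "twist": 0, "gripper": 1},
  {"delta_pos": [0.08, -0.25, 0], "twist": 0, "gripper": 1},
])

```text
time_s: 2.6
ee_pos: [0.5439, -0.2833, 0.2982]
tool_rot: [-3.141, -0.002, 2.84]
force: [0.1, -0.1, 0.3]
width: 0.0853
grip_force: 0.0
```

```bash
python3 - <<'E'
from h import *
import pickle
c=capture("wrist"); pickle.dump(c,open("w2.pkl","wb")); cv2.imwrite("pics/w2.png",c["img"]); print(get_obs()["ee_pos"])
E
```

```text
[ 0.54411243 -0.28190334  0.29863996]
```

View pics/w2.png

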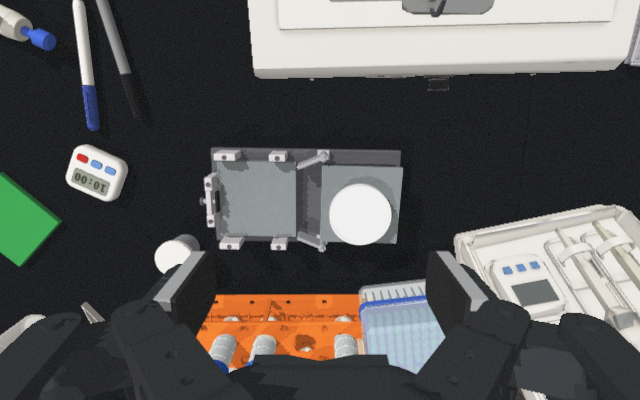

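The wrist view shows the fixture with the spacer at corners of about (322,166), (403,167), (398,243) and (320,243). The top dish is on it at (360,214). The pile is at (257,197), the pawls at (318,158) and (313,241), and the stop at (208,200). The cup is at (177,255) and the timer at (97,172). I take a second view for heights.

Emit:
step_arm([
  {"delta_pos": [-0.1, 0.15, -0.18], "twist": 0, "gripper": 1},
  {"delta_pos": [-0.1, 0.15, -0.18], "twist": 0, "gripper": 1},
  {"delta_pos": [-0.1, 0.15, -0.18], "twist": 0, "gripper": 1},
  {"delta_pos": [-0.1, 0.15, -0.18], "twist": 0, "gripper": 1},
  {"delta_pos": [-0.1, 0.15, -0.18], "twist": 0, "gripper": 1},
])

```text
time_s: 3.15
ee_pos: [0.5051, -0.2227, 0.2292]
tool_rot: [3.141, 0.003, 2.843]
force: [-0.0, -0.2, -0.0]
width: 0.0857
grip_force: 0.0
```

```bash
python3 - <<'E'
from h import *
import pickle
c=capture("wrist"); pickle.dump(c,open("w3.pkl","wb")); cv2.imwrite("pics/w3.png",c["img"]); print(get_obs()["ee_pos"])
a=pickle.load(open("w2.pkl","rb"))
print(proj(c,plane(a,[(403,167),(398,243),(360,214),(257,197)],.05)).round(0).tolist())
for n in(a,c):
    g=cv2.cvtColor(n["img"],cv2.COLOR_BGR2GRAY); print(g.shape)
g=cv2.cvtColor(a["img"],cv2.COLOR_BGR2GRAY)
print(g[140:175,370].tolist(), g[200,390:415].tolist(), g[205:255,390].tolist(), g[200,288:330].tolist(),sep="\n")
def dish(c):
    m=(c["img"].min(2)>185).astype(np.uint8); P=[]
    for k in cv2.findContours(m,cv2.RETR_EXTERNAL,cv2.CHAIN_APPROX_NONE)[0]:
        if 1000<cv2.contourArea(k)<12000: e=cv2.fitEllipse(k); print([np.round(v,1) for v in e], cv2.contourArea(k)/(np.pi/4*e[1][0]*e[1][1]))
dish(a);print();dish(c)
E
```

```text
[ 0.50514683 -0.22337704  0.22924034]
[[366.0, 237.0], [363.0, 319.0], [318.0, 288.0], [199.0, 269.0]]
(400, 640)
(400, 640)
[32, 29, 33, 29, 34, 28, 33, 27, 27, 60, 92, 100, 92, 90, 87, 91, 96, 92, 91, 88, 93, 93, 93, 83, 60, 72, 114, 142, 148, 148, 148, 146, 146, 146, 146]
[131, 130, 131, 133, 135, 151, 151, 151, 151, 144, 77, 21, 19, 28, 27, 30, 22, 23, 24, 27, 32, 26, 26, 28, 31]
[103, 136, 181, 215, 235, 237, 235, 236, 235, 236, 235, 237, 237, 237, 237, 233, 216, 181, 136, 127, 108, 110, 108, 111, 110, 108, 109, 110, 108, 110, 108, 109, 107, 106, 111, 117, 129, 129, 88, 26, 28, 23, 29, 26, 28, 28, 25, 27, 28, 26]
[149, 149, 153, 150, 150, 149, 149, 140, 72, 59, 63, 65, 62, 61, 62, 76, 76, 75, 78, 85, 102, 102, 103, 101, 100, 102, 101, 102, 104, 101, 102, 104, 114, 151, 142, 141, 142, 143, 143, 142, 145, 143]
[array([558.6, 260.3]), array([106.9, 170.4]), np.float64(95.2)] 0.8039838225334353
[array([359.5, 214.2]), array([60.1, 61.5]), np.float64(98.2)] 0.9994824831287212
[array([ 93.1, 172.6]), array([46.2, 57.4]), np.float64(125.2)] 0.9610008269993645

[array([577.7, 300.4]), array([ 63.2, 146.1]), np.float64(106.7)] 0.6943656806005059
[array([316.1, 289.8]), array([67.2, 70.9]), np.float64(106.1)] 0.9975135831848091
[array([ 21.9, 234.2]), array([45.7, 57.6]), np.float64(153.4)] 0.6569095592197929
```

View pics/w3.png

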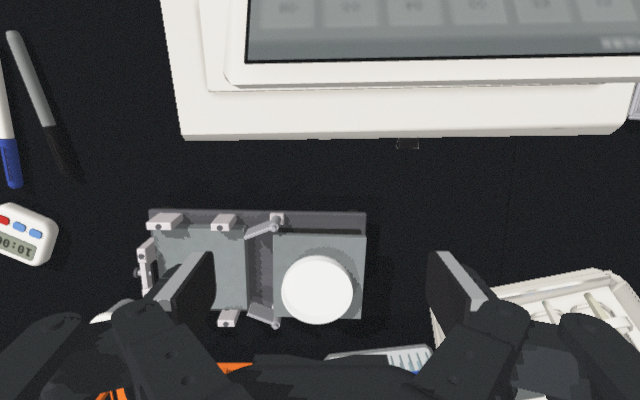

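The spacer is at (320,277) in w3, with its right corners at (366,236) and (362,319). The dish is at (316,290). A lidded white device reaches down to about v=135, so I check its height and reach as well.

```bash
cat >> h.py <<'E'
def edge(g,rng,a,b,lev,ax):
    """subpixel first crossing of lev going a->b, per col (ax=0: search rows) or row; returns fitted line"""
    pts=[]
    for k in rng:
        s=(g[:,k] if ax==0 else g[k,:]).astype(float); st=1 if b>a else -1
        for i in range(a,b,st):
            if (s[i]-lev)*(s[i+st]-lev)<=0 and s[i]!=s[i+st]:
                f=i+st*(lev-s[i])/(s[i+st]-s[i]); pts.append((k,f) if ax==0 else (f,k)); break
    p=np.array(pts,np.float32)
    for _ in range(3):
        v=cv2.fitLine(p,cv2.DIST_HUBER,0,.01,.01).ravel(); r=abs((p-v[2:])@np.array([-v[1],v[0]])); p=p[r<max(.6,2*np.median(r))]
    return np.cross([v[2],v[3],1],[v[2]+v[0],v[3]+v[1],1.]),len(p),np.median(r)
def ix(l,m): o=np.cross(l[0],m[0]); return o[:2]/o[2]
E
cat > m.py <<'E'
from h import *
import pickle
a=pickle.load(open("w2.pkl","rb"));c=pickle.load(open("w3.pkl","rb"))
G=[cv2.GaussianBlur(cv2.cvtColor(n["img"],cv2.COLOR_BGR2GRAY),(3,3),0) for n in(a,c)]
S=[]
for g,(T,B,Rr,BT,PR) in zip(G,[((range(335,390),172,158,105),(range(330,390),250,238,70),(range(172,236),410,394,80),(range(340,395),142,156,58),(range(165,235),290,304,110)),
  ((range(285,355),242,226,105),(range(335,356),328,312,70),(range(245,310),376,356,80),(range(300,358),203,218,58),(range(250,300),240,258,110))]):
    t=edge(g,*T,0);b=edge(g,*B,0);r=edge(g,*Rr,1);bt=edge(g,*BT,0);pr=edge(g,*PR,1)
    print([(x[1],round(float(x[2]),2)) for x in(t,b,r,bt,pr)])
    S.append(dict(c1=ix(t,r),c2=ix(b,r),bt=bt,pr=pr,t=t,r=r,b=b)); print(S[-1]["c1"],S[-1]["c2"])
for k in("c1","c2"): print(k,tri(a,S[0][k],c,S[1][k]))
print("dish",tri(a,(359.5,214.2),c,(316.1,289.8)))
print("tab",tri(a,(438,85),c,(407,143)),tri(a,(255,75),c,(183,137)))
for cc,s in zip((a,c),S):
    z=.05; P=plane(cc,[s["c1"],s["c2"]],z); d=P[0]-P[1]; print("spacer right edge",P[:,:2].round(4).tolist(),np.linalg.norm(d),np.arctan2(d[1],d[0]))
    l=s["bt"][0]; u=[(x,-(l[2]+l[0]*x)/l[1]) for x in ((220,400) if cc is a else (300,360))]; Q=plane(cc,u,.024); e=Q[0]-Q[1]; ya=np.arctan2(e[1],e[0]); print("base edge",Q[:,:2].round(4).tolist(),"fix yaw",ya-np.pi/2)
    l=s["pr"][0]; u=[(-(l[2]+l[1]*v)/l[0],v) for v in ((165,235) if cc is a else (250,300))]; Q=plane(cc,u,.04); e=Q[0]-Q[1]; print("pile edge",Q[:,:2].round(4).tolist(),np.arctan2(e[1],e[0]))
E
python3 m.py
```

```text
[(55, 0.07), (33, 0.08), (64, 0.08), (55, 0.02), (64, 0.01)]
[403.29239711 166.90268669] [395.76424249 243.06948592]
[(69, 0.06), (18, 0.09), (65, 0.07), (58, 0.06), (50, 0.02)]
[366.69223778 235.31982866] [360.37564124 318.67543258]
c1 (array([ 0.57814141, -0.1971599 ,  0.04493938]), np.float64(0.0005993048827103878))
c2 (array([ 0.66249239, -0.22751433,  0.04959012]), np.float64(8.488817516939875e-05))
dish (array([ 0.61171081, -0.25874207,  0.06002063]), np.float64(0.000567855578633357))
tab (array([ 0.50549669, -0.13665254,  0.02952859]), np.float64(0.00026179229501734107)) (array([ 0.43980549, -0.31725093,  0.07423789]), np.float64(0.0030076230932940254))
spacer right edge [[0.5771, -0.1978], [0.6623, -0.2276]] 0.0902703623383795 2.8051723671022404
base edge [[0.4976, -0.3898], [0.5626, -0.1922]] fix yaw -3.4597085255359445
pile edge [[0.5413, -0.3117], [0.6215, -0.338]] 2.824440217547583
spacer right edge [[0.5757, -0.1975], [0.6622, -0.2275]] 0.09156939895750028 2.807872341959425
base edge [[0.5412, -0.2544], [0.5598, -0.1967]] fix yaw -3.4549180535186355
pile edge [[0.5593, -0.3175], [0.6129, -0.3351]] 2.8230837381519645
```

Heights check out: spacer top is about 45–50 mm and dish top about 60–65 mm. The fixture yaw is about 2.824, with its origin near (0.583,-0.314). The dish is at (0.612,-0.259). The jaws already lie along the fixture y axis, so I descend over the dish.

Emit:
step_arm([
  {"delta_pos": [0.12, -0.04, -0.05], "gripper": 1, "twist": 0},
  {"delta_pos": [0.267, -0.089, -0.1], "gripper": 1, "twist": 0},
  {"delta_pos": [0.267, -0.089, -0.1], "gripper": 1, "twist": 0},
  {"delta_pos": [0.267, -0.089, -0.2], "gripper": 1, "twist": 0},
  {"delta_pos": [0.267, -0.089, -0.3], "gripper": 1, "twist": 0},
  {"delta_pos": [0.267, -0.089, -0.38], "gripper": 1, "twist": 0},
  {"delta_pos": [0.267, -0.089, -0.42], "gripper": 1, "twist": 0},
  {"delta_pos": [0.267, -0.089, -0.42], "gripper": 1, "twist": 0},
])

```text
time_s: 4.0
ee_pos: [0.6102, -0.2588, 0.0579]
tool_rot: [-3.141, -0.002, 2.841]
force: [-0.2, 0.7, -0.7]
width: 0.0854
grip_force: 0.0
```

```bash
python3 - <<'E'
from h import *
c=capture("wrist"); cv2.imwrite("pics/w4.png",c["img"]); o=get_obs();print(o["ee_pos"],o["force"])
E
```

```text
[ 0.61100613 -0.25934747  0.05992086] [ 0.03069085 -0.27994007  0.06678789]
```

View pics/w4.png

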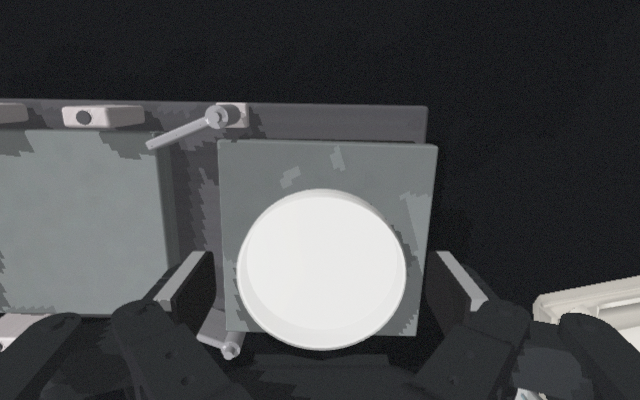

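The dish is centred between the open fingers at (321,268), about 3 mm nearer the robot than the pad centre (v≈279). I nudge over, lower and close.

Emit:
step_arm([
  {"delta_pos": [-0.008, 0.003, -0.008], "gripper": 1, "twist": 0},
  {"delta_pos": [-0.008, 0.003, -0.016], "gripper": 1, "twist": 0},
  {"delta_pos": [-0.008, 0.003, -0.018], "gripper": 0.7, "twist": 0},
  {"delta_pos": [-0.008, 0.003, -0.018], "gripper": 0.7, "twist": 0},
  {"delta_pos": [-0.008, 0.003, -0.018], "gripper": 0.7, "twist": 0},
  {"delta_pos": [-0.008, 0.003, -0.018], "gripper": 0.7, "twist": 0},
], newtons=20)

```text
time_s: 4.65
ee_pos: [0.6076, -0.2577, 0.0529]
tool_rot: [3.141, 0.001, 2.841]
force: [-0.8, 1.8, 6.0]
width: 0.0682
grip_force: 22.7
```

Emit:
step_arm([
  {"delta_pos": [0, 0, 0.03], "gripper": 0.7, "twist": 0},
  {"delta_pos": [0, 0, 0.1], "gripper": 0.7, "twist": 0},
  {"delta_pos": [0, 0, 0.2], "gripper": 0.7, "twist": 0},
  {"delta_pos": [0, 0, 0.32], "gripper": 0.7, "twist": 0},
  {"delta_pos": [0, 0, 0.42], "gripper": 0.7, "twist": 0},
  {"delta_pos": [0, 0.04, 0.5], "gripper": 0.7, "twist": 0},
  {"delta_pos": [-0.02, 0.12, 0.52], "gripper": 0.7, "twist": 0},
  {"delta_pos": [-0.04, 0.2, 0.52], "gripper": 0.7, "twist": -0.02},
])

```text
time_s: 5.45
ee_pos: [0.5913, -0.178, 0.2627]
tool_rot: [3.141, 0.003, 2.807]
force: [1.3, 1.8, -1.2]
width: 0.0677
grip_force: 23.1
```

```bash
python3 - <<'E'
from h import *
import pickle
D={n:capture(n) for n in("top","side","wrist")}
pickle.dump(D,open("d5.pkl","wb")); o=get_obs(); print(o["ee_pos"],o["width"],o["grip_force"])
E
```

```text
[ 0.59146107 -0.17504423  0.26092116] 0.06773513934287004 23.09732884168625
```

Emit:
step_arm([
  {"delta_pos": [-0.02, 0.1, 0], "gripper": 0.7, "twist": -0.01},
  {"delta_pos": [-0.175, 0.87, 0], "gripper": 0.7, "twist": -0.023},
  {"delta_pos": [-0.175, 0.87, 0], "gripper": 0.7, "twist": -0.023},
  {"delta_pos": [-0.175, 0.87, 0], "gripper": 0.7, "twist": -0.023},
  {"delta_pos": [-0.175, 0.87, 0], "gripper": 0.7, "twist": -0.023},
  {"delta_pos": [-0.175, 0.87, 0], "gripper": 0.7, "twist": -0.023},
  {"delta_pos": [-0.175, 0.87, 0], "gripper": 0.7, "twist": -0.023},
  {"delta_pos": [-0.175, 0.87, 0], "gripper": 0.7, "twist": -0.023},
])

```text
time_s: 6.4
ee_pos: [0.5198, 0.1756, 0.2602]
tool_rot: [3.141, -0.001, 2.78]
force: [-0.2, -0.4, -1.0]
width: 0.0681
grip_force: 23.1
```

```bash
python3 - <<'E'
from h import *
import pickle
c=capture("wrist"); pickle.dump(c,open("w6.pkl","wb")); o=get_obs(); print(o["ee_pos"],o["tool_rot"],o["width"],o["force"])
a=pickle.load(open("w1.pkl","rb"))
# predicted place of rim corners if z=.014
print(proj(c,plane(a,[(251.5,106.5),(388.6,115),(370.1,275.8),(248.8,269.3)],.014)).round(1).tolist())
cv2.imwrite("pics/w6.png",np.hstack([c["img"],np.zeros((400,1,3),np.uint8)]))
E
```

```text
[0.51995469 0.17544196 0.26004962] [ 3.14101876e+00 -9.58232367e-04  2.77957687e+00] 0.06804926669015872 [-0.3996379   1.47830589  0.39685613]
[[236.0, 15.2], [398.1, 15.4], [386.3, 215.8], [245.9, 215.9]]
```

View pics/w6.png

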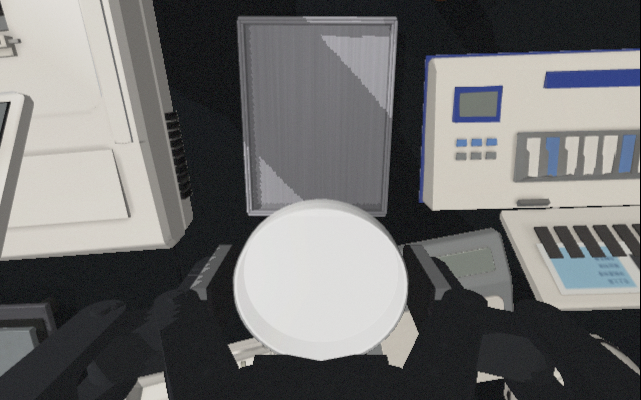

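The tray appears at its predicted corners, (238,17), (397,17), (386,216) and (247,216). That confirms its height (rim at about 14 mm) and its position. The dish is held at (321,282). I lower it to the far half of the tray.

Emit:
step_arm([
  {"delta_pos": [0.006, -0.011, -0.12], "gripper": 0.7, "twist": 0},
  {"delta_pos": [0.006, -0.011, -0.24], "gripper": 0.7, "twist": 0},
  {"delta_pos": [0.006, -0.011, -0.36], "gripper": 0.7, "twist": 0},
  {"delta_pos": [0.006, -0.011, -0.46], "gripper": 0.7, "twist": 0},
  {"delta_pos": [0.006, -0.011, -0.54], "gripper": 0.7, "twist": 0},
  {"delta_pos": [0.006, -0.011, -0.6], "gripper": 0.7, "twist": 0},
  {"delta_pos": [0.006, -0.011, -0.615], "gripper": 0.7, "twist": 0},
  {"delta_pos": [0.006, -0.011, -0.62], "gripper": 0.7, "twist": 0},
])

```text
time_s: 7.25
ee_pos: [0.5241, 0.1646, 0.0122]
tool_rot: [-3.141, 0.0, 2.772]
force: [-0.0, -0.5, -0.1]
width: 0.068
grip_force: 23.1
```

Emit:
step_arm([
  {"delta_pos": [0, 0, -0.0025], "gripper": 0.7, "twist": 0},
  {"delta_pos": [0, 0, -0.005], "gripper": 0.7, "twist": 0},
  {"delta_pos": [0, 0, -0.0075], "gripper": 0.7, "twist": 0},
  {"delta_pos": [0, 0, -0.01], "gripper": 0.7, "twist": 0},
])

```text
time_s: 7.65
ee_pos: [0.524, 0.1662, 0.0087]
tool_rot: [3.141, 0.001, 2.773]
force: [0.4, -0.2, -1.0]
width: 0.068
grip_force: 23.1
```

Emit:
step_arm([
  {"delta_pos": [0, 0, -0.0025], "gripper": 0.7, "twist": 0},
  {"delta_pos": [0, 0, -0.005], "gripper": 0.7, "twist": 0},
  {"delta_pos": [0, 0, -0.005], "gripper": 0.7, "twist": 0},
])

```text
time_s: 7.95
ee_pos: [0.5235, 0.1659, 0.006]
tool_rot: [-3.142, -0.0, 2.773]
force: [-0.2, -0.8, -0.1]
width: 0.0678
grip_force: 23.1
```

Emit:
step_arm([
  {"delta_pos": [0, 0, -0.0025], "gripper": 0.7, "twist": 0},
  {"delta_pos": [0, 0, -0.0025], "gripper": 0.7, "twist": 0},
])

```text
time_s: 8.15
ee_pos: [0.5236, 0.166, 0.0058]
tool_rot: [3.141, -0.001, 2.773]
force: [-5.1, -1.3, 10.3]
width: 0.0678
grip_force: 24.0
```

Emit:
step_arm([
  {"delta_pos": [0, 0, -0.0025], "gripper": 0.7, "twist": 0},
  {"delta_pos": [0, 0, -0.0025], "gripper": 0.7, "twist": 0},
])

```text
time_s: 8.35
ee_pos: [0.5237, 0.166, 0.0057]
tool_rot: [3.141, -0.001, 2.773]
force: [-10.1, -2.7, 23.9]
width: 0.0682
grip_force: 25.3
```

Emit:
step_arm([
  {"delta_pos": [0, 0, 0.006], "gripper": 0.7, "twist": 0},
  {"delta_pos": [0, 0, 0.006], "gripper": 1, "twist": 0},
  {"delta_pos": [0, 0, 0.006], "gripper": 1, "twist": 0},
  {"delta_pos": [0, 0, 0.006], "gripper": 1, "twist": 0},
  {"delta_pos": [0, 0, 0.03], "gripper": 1, "twist": 0},
  {"delta_pos": [0, 0, 0.13], "gripper": 1, "twist": 0},
  {"delta_pos": [0, 0, 0.22], "gripper": 0.8, "twist": 0},
  {"delta_pos": [-0.1, 0.04, 0.22], "gripper": 0.36, "twist": 0},
])

```text
time_s: 9.15
ee_pos: [0.4896, 0.1805, 0.0976]
tool_rot: [3.135, 0.008, 2.767]
force: [-0.1, 0.4, 0.6]
width: 0.0594
grip_force: 0.0
```

Emit:
step_arm([
  {"delta_pos": [-0.12, 0.045, 0], "gripper": 0.36, "twist": 0},
  {"delta_pos": [-0.12, 0.045, -0.06], "gripper": 0.36, "twist": 0},
  {"delta_pos": [-0.12, 0.045, -0.14], "gripper": 0.36, "twist": 0},
  {"delta_pos": [-0.12, 0.045, -0.18], "gripper": 0.36, "twist": 0},
  {"delta_pos": [-0.12, 0.045, -0.19], "gripper": 0.36, "twist": 0},
  {"delta_pos": [-0.12, 0.045, -0.19], "gripper": 0.36, "twist": 0},
])

```text
time_s: 9.75
ee_pos: [0.4357, 0.1997, 0.0163]
tool_rot: [-3.141, -0.0, 2.773]
force: [-0.5, -0.3, -0.1]
width: 0.0309
grip_force: 0.0
```

```bash
python3 - <<'E'
from h import *
c=capture("wrist"); o=get_obs(); print(o["ee_pos"],o["width"],o["force"]); cv2.imwrite("pics/w7.png",c["img"])
E
```

```text
[0.43615889 0.19993104 0.01689959] 0.03086308994343946 [ 0.75656308  0.31368893 -0.77834361]
```

View pics/w7.png

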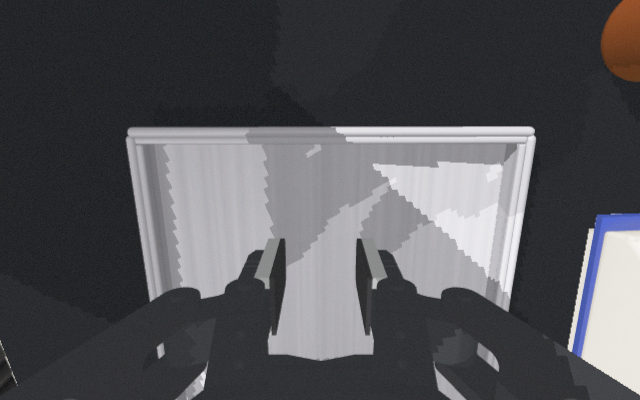

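The view shows the empty half of the tray below the half-closed fingers, with fingertips at about (270,240) and (370,240). The rim is on all sides at v≈133, and the bottle at (620,40) is clear. I tap the floor to calibrate the tip height at this opening.

Emit:
step_arm([
  {"delta_pos": [0, 0, -0.005], "gripper": 0.36, "twist": 0},
  {"delta_pos": [0, 0, -0.01], "gripper": 0.36, "twist": 0},
  {"delta_pos": [0, 0, -0.01], "gripper": 0.36, "twist": 0},
])

```text
time_s: 10.1
ee_pos: [0.4357, 0.2, 0.0123]
tool_rot: [3.141, 0.0, 2.773]
force: [-0.1, -0.0, -1.0]
width: 0.031
grip_force: 0.0
```

Emit:
step_arm([
  {"delta_pos": [0, 0, -0.0025], "gripper": 0.36, "twist": 0},
  {"delta_pos": [0, 0, -0.005], "gripper": 0.36, "twist": 0},
])

```text
time_s: 10.3
ee_pos: [0.4358, 0.2001, 0.0105]
tool_rot: [3.141, -0.0, 2.773]
force: [-7.7, -3.4, 25.3]
width: 0.031
grip_force: 13.0
```

The tip calibration is confirmed: at a 31 mm opening the tips stand 7.5 mm ahead of the TCP. Now I turn the jaws across the fixture and go high behind the spacer.

Emit:
step_arm([
  {"delta_pos": [0, 0, 0.06], "gripper": 0.36, "twist": 0},
  {"delta_pos": [0, 0, 0.17], "gripper": 0.36, "twist": -0.05},
  {"delta_pos": [0, 0, 0.29], "gripper": 0.36, "twist": -0.14},
  {"delta_pos": [0, -0.02, 0.41], "gripper": 0.36, "twist": -0.23},
  {"delta_pos": [0.03, -0.08, 0.5], "gripper": 0.36, "twist": -0.32},
  {"delta_pos": [0.08, -0.17, 0.55], "gripper": 0.36, "twist": -0.41},
  {"delta_pos": [0.13, -0.27, 0.58], "gripper": 0.36, "twist": -0.5},
  {"delta_pos": [0.18, -0.37, 0.58], "gripper": 0.36, "twist": -0.59},
])

```text
time_s: 11.1
ee_pos: [0.509, 0.0507, 0.2442]
tool_rot: [3.138, -0.001, 1.842]
force: [1.4, 0.7, -0.8]
width: 0.0307
grip_force: 0.0
```

Emit:
step_arm([
  {"delta_pos": [0.05, -0.1, 0], "gripper": 0.36, "twist": -0.09},
  {"delta_pos": [0.1, -0.2, 0], "gripper": 0.36, "twist": -0.18},
  {"delta_pos": [0.16, -0.3, 0], "gripper": 0.36, "twist": -0.27},
  {"delta_pos": [0.22, -0.4, 0], "gripper": 0.36, "twist": -0.36},
  {"delta_pos": [0.27, -0.48, 0], "gripper": 0.36, "twist": -0.378},
  {"delta_pos": [0.315, -0.535, 0], "gripper": 0.36, "twist": -0.378},
  {"delta_pos": [0.315, -0.535, 0], "gripper": 0.36, "twist": -0.378},
])

```text
time_s: 11.8
ee_pos: [0.6339, -0.1662, 0.2412]
tool_rot: [-3.141, 0.003, 1.248]
force: [0.0, -0.8, -0.8]
width: 0.0308
grip_force: 0.0
```

```bash
python3 - <<'E'
from h import *
import pickle
c=capture("wrist"); o=get_obs(); print(o["ee_pos"],o["tool_rot"],o["width"],o["joint_positions"].round(2)); cv2.imwrite("pics/w8.png",c["img"]); pickle.dump(c,open("w8.pkl","wb"))
E
```

```text
[ 0.63351091 -0.16425251  0.24135431] [-3.14086155e+00  1.90880060e-03  1.24975647e+00] 0.030737770918544897 [-0.47  0.54  0.96  1.41 -0.44  1.41  0.17]
```

View pics/w8.png

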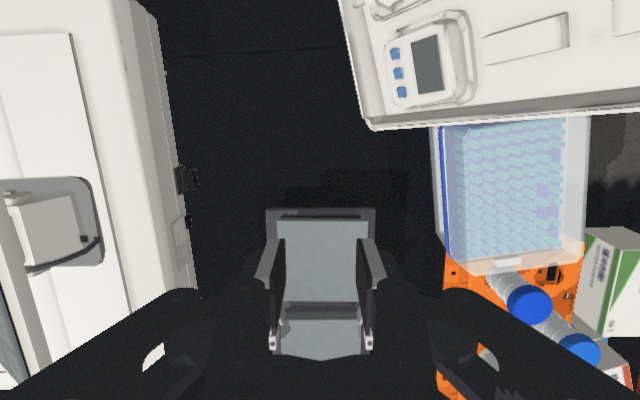

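Behind the stack, the view shows the spacer spanning (277..370, 220) to (286..358, 303). The base's near edge is at v≈208 from u=266 to 376. The pile begins at about v≈320, and the fixture is square to the tool. I measure its centre line.

```bash
python3 - <<'E'
from h import *
import pickle
c=pickle.load(open("w8.pkl","rb")); g=cv2.GaussianBlur(cv2.cvtColor(c["img"],cv2.COLOR_BGR2GRAY),(3,3),0)
for r in (212,225,235,250,330,345): print(r,g[r,255:300].tolist(),g[r,345:388].tolist())
print(g[200:228,320].tolist())
yaw=2.8235; X=np.array([np.cos(yaw),np.sin(yaw)]);Y=np.array([-X[1],X[0]]); O=np.array([.5835,-.3139])
def fx(u,z): p=plane(c,u,z)[:,:2]-O; return np.c_[p@X,p@Y].round(4).tolist()
be=edge(g,range(285,355),196,213,60,0)
sb=edge(g,range(290,350),224,214,105,0)
print("base end(y,-110)",fx([(285,-(be[0][2]+be[0][0]*285)/be[0][1]),(355,-(be[0][2]+be[0][0]*355)/be[0][1])],.024),"spacer end",fx([(290,-(sb[0][2]+sb[0][0]*290)/sb[0][1]),(350,-(sb[0][2]+sb[0][0]*350)/sb[0][1])],.05))
E
```

```text
212 [31, 30, 30, 29, 29, 29, 29, 29, 28, 36, 60, 84, 90, 88, 87, 86, 85, 85, 84, 86, 89, 90, 90, 90, 90, 90, 90, 88, 87, 86, 83, 81, 83, 89, 91, 91, 89, 89, 90, 91, 91, 89, 81, 70, 63] [63, 64, 63, 63, 62, 62, 62, 63, 63, 63, 66, 72, 74, 73, 73, 74, 76, 77, 77, 75, 74, 73, 73, 73, 74, 74, 76, 77, 76, 72, 56, 36, 27, 26, 25, 25, 26, 27, 28, 28, 29, 28, 24]
225 [31, 30, 29, 29, 29, 27, 28, 30, 32, 35, 51, 75, 88, 89, 89, 89, 90, 90, 91, 90, 93, 112, 138, 147, 146, 147, 147, 147, 148, 148, 148, 148, 147, 147, 148, 148, 148, 148, 148, 147, 147, 148, 147, 147, 146] [149, 149, 149, 149, 149, 150, 150, 150, 150, 150, 149, 149, 149, 150, 150, 150, 149, 149, 150, 150, 149, 148, 132, 101, 81, 77, 77, 76, 74, 61, 40, 28, 25, 24, 24, 25, 26, 25, 26, 26, 26, 25, 24]
235 [30, 33, 34, 32, 28, 27, 27, 28, 29, 29, 36, 61, 87, 92, 89, 90, 91, 92, 92, 92, 93, 102, 123, 141, 147, 147, 147, 147, 146, 146, 146, 146, 145, 145, 145, 146, 146, 146, 146, 146, 146, 146, 146, 146, 146] [151, 151, 150, 149, 149, 148, 148, 148, 148, 148, 148, 148, 147, 147, 148, 149, 150, 150, 150, 149, 149, 142, 117, 88, 77, 78,
[... 807 characters left out ...]
, 48, 44, 39, 36, 36, 36, 36, 37, 37, 37, 37, 36, 34, 33, 34]
345 [37, 35, 35, 36, 36, 36, 37, 36, 36, 36, 37, 37, 43, 75, 130, 155, 140, 128, 135, 156, 166, 139, 107, 94, 93, 109, 133, 144, 145, 145, 145, 145, 145, 146, 147, 147, 146, 146, 146, 145, 145, 144, 143, 143, 143] [146, 147, 147, 147, 147, 147, 147, 147, 148, 148, 147, 147, 148, 149, 144, 121, 87, 73, 77, 101, 153, 198, 196, 167, 146, 147, 161, 139, 77, 40, 35, 35, 35, 35, 36, 37, 37, 37, 37, 36, 36, 35, 35]
[22, 23, 25, 26, 23, 21, 27, 39, 52, 59, 61, 62, 63, 62, 55, 43, 36, 42, 59, 78, 98, 125, 145, 149, 148, 147, 146, 147]
base end(y,-110) [[0.0355, -0.1112], [-0.0376, -0.1098]] spacer end [[0.0282, -0.108], [-0.0303, -0.1074]]
```

```bash
python3 - <<'E'
from h import *
import pickle
c=pickle.load(open("w8.pkl","rb"))
yaw=2.8235; X=np.array([np.cos(yaw),np.sin(yaw)]);Y=np.array([-X[1],X[0]]); O=np.array([.5835,-.3139])
def fx(u,z): p=plane(c,u,z)[:,:2]-O; return np.c_[p@X,p@Y]
for n,u,z in [("base212",[(265,212),(375,212)],.024),("base225",[(265.3,225),(374.2,225)],.024),("sp225",[(276,225),(367.5,225)],.05),("sp235",[(276.5,235),(366.8,235)],.05),("guides330",[(275,330),(366,330)],.053),("pile345",[(281,345),(360.5,345)],.04)]:
    P=fx(u,z)*1000; print(n,P.round(1).tolist(),"mid x",P[:,0].mean().round(2),"w",np.ptp(P[:,0]).round(1))
E
```

```text
base212 [[56.5, -107.8], [-58.5, -107.3]] mid x -1.03 w 115.0
base225 [[56.9, -93.3], [-58.2, -92.8]] mid x -0.69 w 115.1
sp225 [[42.0, -103.0], [-47.5, -102.6]] mid x -2.75 w 89.6
sp235 [[41.9, -92.5], [-47.2, -92.1]] mid x -2.61 w 89.1
guides330 [[47.3, 14.4], [-49.3, 14.8]] mid x -0.99 w 96.5
pile345 [[43.3, 43.6], [-45.6, 44.0]] mid x -1.14 w 88.9
```

The spacer sits about 1.8 mm off the guides' centre line, within the 3 mm play. I will drift the push across by that much at the start. Now I go down behind the plate with tips at about 45 mm.

Emit:
step_arm([
  {"delta_pos": [-0.01, -0.04, -0.1], "gripper": 0.36, "twist": 0.002},
  {"delta_pos": [-0.017, -0.067, -0.2], "gripper": 0.36, "twist": 0.002},
  {"delta_pos": [-0.017, -0.067, -0.3], "gripper": 0.36, "twist": 0.002},
  {"delta_pos": [-0.017, -0.067, -0.4], "gripper": 0.36, "twist": 0.002},
  {"delta_pos": [-0.017, -0.067, -0.45], "gripper": 0.36, "twist": 0.002},
  {"delta_pos": [-0.017, -0.067, -0.472], "gripper": 0.36, "twist": 0.002},
  {"delta_pos": [-0.017, -0.067, -0.472], "gripper": 0.36, "twist": 0.002},
])

```text
time_s: 12.55
ee_pos: [0.6265, -0.1878, 0.0529]
tool_rot: [-3.14, -0.0, 1.257]
force: [1.1, -0.5, 0.1]
width: 0.0304
grip_force: 0.0
```

```bash
cat > fr.py <<'E'
from h import *
yaw=2.8235; X=np.array([np.cos(yaw),np.sin(yaw)]);Y=np.array([-X[1],X[0]]); O=np.array([.5835,-.3139])
o=get_obs(); p=o["ee_pos"][:2]-O; f=o["force"][:2]
print(o["time_s"],"fix xy mm",(p@X*1e3).round(1),(p@Y*1e3).round(1),"z",(o["ee_pos"][2]*1e3).round(1),"yaw",o["tool_rot"][2].round(3),"Fx,Fy,Fz",(f@X).round(1),(f@Y).round(1),o["force"][2].round(1))
def to(x,y):
    d=(O+x/1e3*X+y/1e3*Y-o["ee_pos"][:2])/.4; print(x,y,d.round(4))
E
python3 -c "
from fr import *
for x,y in [(-2.7,-120),(-1.5,-112),(-.9,-104),(-.9,-60),(-.9,-8)]: to(x,y)"
```

```text
12.55 fix xy mm -1.4 -133.2 z 52.9 yaw 1.257 Fx,Fy,Fz -1.2 0.1 0.1
-2.7 -120 [-0.0072 -0.0325]
-1.5 -112 [-0.0163 -0.0505]
-0.9 -104 [-0.024 -0.069]
-0.9 -60 [-0.0584 -0.1735]
-0.9 -8 [-0.099 -0.297]
```

Emit:
step_arm([
  {"delta_pos": [-0.003, -0.016, 0], "gripper": 0.36, "twist": 0},
  {"delta_pos": [-0.007, -0.03, 0], "gripper": 0.36, "twist": 0},
  {"delta_pos": [-0.011, -0.04, 0], "gripper": 0.36, "twist": 0},
  {"delta_pos": [-0.016, -0.05, 0], "gripper": 0.36, "twist": 0},
  {"delta_pos": [-0.02, -0.06, 0], "gripper": 0.36, "twist": 0},
  {"delta_pos": [-0.024, -0.069, 0], "gripper": 0.36, "twist": 0},
])

```text
time_s: 13.15
ee_pos: [0.6176, -0.2158, 0.0536]
tool_rot: [3.141, -0.002, 1.256]
force: [1.7, 6.4, 4.0]
width: 0.0311
grip_force: 3.5
```

```bash
python3 -c "
from fr import *
to(-.9,-80);to(-.9,-60)
cv2.imwrite('pics/w9.png',capture('wrist')['img'])"
```

```text
13.15 fix xy mm -1.7 -103.8 z 53.6 yaw 1.256 Fx,Fy,Fz 0.4 -6.6 4.0
-0.9 -80 [-0.0205 -0.0559]
-0.9 -60 [-0.0361 -0.1034]
```

View pics/w9.png

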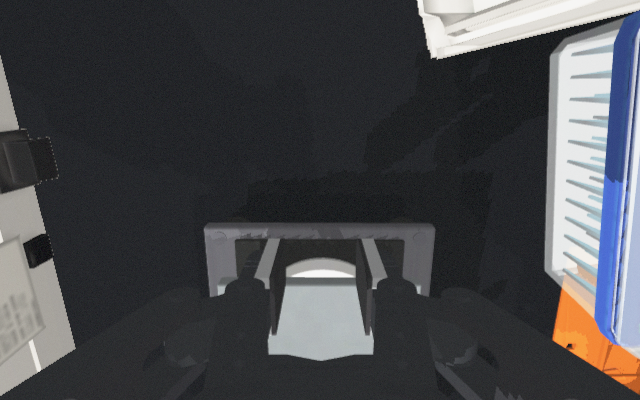

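The view shows the fingers against the spacer's rear edge (v≈281), with the lower dish left behind at (320,268). The force of about 6.6 N is the expected pawl entry. That was my eleventh picture, one over the limit of 10, so from here I use numbers only.

Emit:
step_arm([
  {"delta_pos": [-0.002, -0.009, 0], "gripper": 0.36, "twist": 0},
  {"delta_pos": [-0.005, -0.018, 0], "gripper": 0.36, "twist": 0},
  {"delta_pos": [-0.008, -0.028, 0], "gripper": 0.36, "twist": 0},
  {"delta_pos": [-0.012, -0.037, 0], "gripper": 0.36, "twist": 0},
  {"delta_pos": [-0.016, -0.046, 0], "gripper": 0.36, "twist": 0},
  {"delta_pos": [-0.02, -0.056, 0], "gripper": 0.36, "twist": 0},
])

```text
time_s: 13.8
ee_pos: [0.6099, -0.2378, 0.0536]
tool_rot: [3.141, -0.002, 1.257]
force: [2.6, 4.8, 2.6]
width: 0.0307
grip_force: 2.6
```

```bash
python3 -c "
from fr import *
to(-.9,-60);to(-.9,-40);to(-.9,-20)"
```

```text
13.8 fix xy mm -1.3 -80.5 z 53.6 yaw 1.257 Fx,Fy,Fz -1.0 -5.4 2.6
-0.9 -60 [-0.017  -0.0484]
-0.9 -40 [-0.0327 -0.0959]
-0.9 -20 [-0.0483 -0.1434]
```

Emit:
step_arm([
  {"delta_pos": [-0.004, -0.012, 0], "gripper": 0.36, "twist": 0},
  {"delta_pos": [-0.008, -0.024, 0], "gripper": 0.36, "twist": 0},
  {"delta_pos": [-0.012, -0.036, 0], "gripper": 0.36, "twist": 0},
  {"delta_pos": [-0.017, -0.048, 0], "gripper": 0.36, "twist": 0},
  {"delta_pos": [-0.021, -0.06, 0], "gripper": 0.36, "twist": 0},
  {"delta_pos": [-0.025, -0.072, 0], "gripper": 0.36, "twist": 0},
  {"delta_pos": [-0.029, -0.084, 0], "gripper": 0.36, "twist": 0},
  {"delta_pos": [-0.0327, -0.0959, 0], "gripper": 0.36, "twist": 0},
])

```text
time_s: 14.6
ee_pos: [0.596, -0.2774, 0.0532]
tool_rot: [-3.141, -0.0, 1.256]
force: [1.4, 3.2, -0.8]
width: 0.0307
grip_force: 1.9
```

```bash
python3 -c "
from fr import *
to(-.9,-20);to(-.9,-8);to(-.9,0)"
```

```text
14.6 fix xy mm -0.4 -38.5 z 53.2 yaw 1.256 Fx,Fy,Fz -0.4 -3.5 -0.8
-0.9 -20 [-0.0134 -0.0444]
-0.9 -8 [-0.0228 -0.0729]
-0.9 0 [-0.0291 -0.0919]
```

Emit:
step_arm([
  {"delta_pos": [-0.003, -0.01, 0], "gripper": 0.36, "twist": 0},
  {"delta_pos": [-0.007, -0.02, 0], "gripper": 0.36, "twist": 0},
  {"delta_pos": [-0.01, -0.03, 0], "gripper": 0.36, "twist": 0},
  {"delta_pos": [-0.013, -0.04, 0], "gripper": 0.36, "twist": 0},
  {"delta_pos": [-0.016, -0.05, 0], "gripper": 0.36, "twist": 0},
  {"delta_pos": [-0.019, -0.06, 0], "gripper": 0.36, "twist": 0},
  {"delta_pos": [-0.021, -0.068, 0], "gripper": 0.36, "twist": 0},
])

```text
time_s: 15.3
ee_pos: [0.5875, -0.3049, 0.0533]
tool_rot: [-3.142, 0.0, 1.256]
force: [1.2, 2.5, -0.8]
width: 0.0306
grip_force: 1.6
```

```bash
python3 -c "
from fr import *
to(-.9,-6);to(-.9,-4);to(-.9,0)"
```

```text
15.3 fix xy mm -1.0 -9.8 z 53.3 yaw 1.256 Fx,Fy,Fz -0.3 -2.8 -0.8
-0.9 -6 [-0.0031 -0.009 ]
-0.9 -4 [-0.0047 -0.0138]
-0.9 0 [-0.0078 -0.0233]
```

Emit:
step_arm([
  {"delta_pos": [-0.0008, -0.0024, 0], "gripper": 0.36, "twist": 0},
  {"delta_pos": [-0.0016, -0.0047, 0], "gripper": 0.36, "twist": 0},
  {"delta_pos": [-0.0023, -0.0071, 0], "gripper": 0.36, "twist": 0},
  {"delta_pos": [-0.0031, -0.0095, 0], "gripper": 0.36, "twist": 0},
  {"delta_pos": [-0.0039, -0.0119, 0], "gripper": 0.36, "twist": 0},
])

```text
time_s: 15.8
ee_pos: [0.5862, -0.3091, 0.0533]
tool_rot: [3.142, -0.0, 1.256]
force: [1.5, 3.1, -0.4]
width: 0.031
grip_force: 1.6
```

Emit:
step_arm([
  {"delta_pos": [-0.0008, -0.0024, 0], "gripper": 0.36, "twist": 0},
  {"delta_pos": [-0.0016, -0.0047, 0], "gripper": 0.36, "twist": 0},
  {"delta_pos": [-0.0016, -0.0047, 0], "gripper": 0.36, "twist": 0},
])

```text
time_s: 16.1
ee_pos: [0.5854, -0.3113, 0.0533]
tool_rot: [3.142, 0.0, 1.256]
force: [0.9, 1.7, -1.3]
width: 0.0308
grip_force: 1.2
```

```bash
python3 -c "
from fr import *"
```

```text
16.1 fix xy mm -1.0 -3.1 z 53.3 yaw 1.256 Fx,Fy,Fz -0.3 -1.9 -1.3
```

Emit:
step_arm([
  {"delta_pos": [-0.0008, -0.0024, 0], "gripper": 0.36, "twist": 0},
  {"delta_pos": [-0.0012, -0.0036, 0], "gripper": 0.36, "twist": 0},
])

```text
time_s: 16.3
ee_pos: [0.5851, -0.3125, 0.0533]
tool_rot: [3.141, -0.0, 1.256]
force: [2.2, 4.3, -0.5]
width: 0.0308
grip_force: 2.4
```

Emit:
step_arm([
  {"delta_pos": [-0.0008, -0.0024, 0], "gripper": 0.36, "twist": 0},
  {"delta_pos": [-0.0008, -0.0024, 0], "gripper": 0.36, "twist": 0},
])

```text
time_s: 16.5
ee_pos: [0.585, -0.3127, 0.0533]
tool_rot: [-3.142, -0.001, 1.256]
force: [2.3, 5.5, 0.2]
width: 0.0308
grip_force: 2.7
```

Emit:
step_arm([
  {"delta_pos": [-0.0008, -0.0024, 0], "gripper": 0.36, "twist": 0},
  {"delta_pos": [-0.0008, -0.0024, 0], "gripper": 0.36, "twist": 0},
])

```text
time_s: 16.7
ee_pos: [0.5848, -0.3134, 0.0532]
tool_rot: [-3.141, -0.002, 1.257]
force: [2.4, 5.8, -0.7]
width: 0.0308
grip_force: 3.1
```

Emit:
step_arm([
  {"delta_pos": [-0.0008, -0.0024, 0], "gripper": 0.36, "twist": 0},
  {"delta_pos": [-0.0008, -0.0024, 0], "gripper": 0.36, "twist": 0},
])

```text
time_s: 16.9
ee_pos: [0.5844, -0.3145, 0.0532]
tool_rot: [-3.141, -0.001, 1.257]
force: [1.7, 4.7, -0.0]
width: 0.0306
grip_force: 2.8
```

Emit:
step_arm([
  {"delta_pos": [-0.0008, -0.0024, 0], "gripper": 0.36, "twist": 0},
  {"delta_pos": [-0.0008, -0.0024, 0], "gripper": 0.36, "twist": 0},
])

```text
time_s: 17.1
ee_pos: [0.5841, -0.3154, 0.0532]
tool_rot: [-3.141, -0.001, 1.257]
force: [2.3, 4.6, 0.3]
width: 0.0306
grip_force: 2.9
```

Emit:
step_arm([
  {"delta_pos": [-0.0008, -0.0024, 0], "gripper": 0.36, "twist": 0},
  {"delta_pos": [-0.0008, -0.0024, 0], "gripper": 0.36, "twist": 0},
])

```text
time_s: 17.3
ee_pos: [0.5838, -0.3162, 0.0532]
tool_rot: [-3.141, -0.002, 1.257]
force: [2.5, 6.3, -1.7]
width: 0.0308
grip_force: 3.3
```

Emit:
step_arm([
  {"delta_pos": [-0.0008, -0.0024, 0], "gripper": 0.36, "twist": 0},
  {"delta_pos": [-0.0008, -0.0024, 0], "gripper": 0.36, "twist": 0},
])

```text
time_s: 17.5
ee_pos: [0.5839, -0.3164, 0.0531]
tool_rot: [-3.141, -0.003, 1.257]
force: [3.1, 8.9, -0.5]
width: 0.0311
grip_force: 4.2
```

Emit:
step_arm([
  {"delta_pos": [-0.0004, -0.0012, 0], "gripper": 0.36, "twist": 0},
  {"delta_pos": [-0.0004, -0.0012, 0], "gripper": 0.36, "twist": 0},
])

```text
time_s: 17.7
ee_pos: [0.5839, -0.3164, 0.053]
tool_rot: [-3.141, -0.003, 1.258]
force: [3.3, 8.8, 0.6]
width: 0.0308
grip_force: 4.8
```

Emit:
step_arm([
  {"delta_pos": [-0.0008, -0.0024, 0], "gripper": 0.36, "twist": 0},
  {"delta_pos": [-0.0008, -0.0024, 0], "gripper": 0.36, "twist": 0},
])

```text
time_s: 17.9
ee_pos: [0.5839, -0.3166, 0.0529]
tool_rot: [-3.141, -0.004, 1.258]
force: [3.7, 11.2, -1.0]
width: 0.0311
grip_force: 5.9
```

```bash
python3 -c "
from fr import *"
```

```text
17.9 fix xy mm -1.2 2.4 z 52.9 yaw 1.258 Fx,Fy,Fz 0.0 -11.8 -1.0
```

Emit:
step_arm([
  {"delta_pos": [-0.0008, -0.0024, 0], "gripper": 0.36, "twist": 0},
  {"delta_pos": [-0.0012, -0.0036, 0], "gripper": 0.36, "twist": 0},
])

```text
time_s: 18.1
ee_pos: [0.5839, -0.3167, 0.0526]
tool_rot: [-3.14, -0.006, 1.259]
force: [3.9, 16.3, -0.5]
width: 0.0309
grip_force: 8.1
```

Emit:
step_arm([
  {"delta_pos": [0.003, 0.009, 0], "gripper": 0.36, "twist": 0},
  {"delta_pos": [0.003, 0.009, 0], "gripper": 0.36, "twist": 0},
  {"delta_pos": [0.004, 0.0115, 0], "gripper": 0.36, "twist": 0},
  {"delta_pos": [0.004, 0.0115, 0], "gripper": 0.36, "twist": 0},
])

```text
time_s: 18.5
ee_pos: [0.5842, -0.3154, 0.0532]
tool_rot: [-3.141, -0.001, 1.257]
force: [1.9, 5.2, -0.7]
width: 0.0307
grip_force: 3.1
```

```bash
python3 -c "
from fr import *
import pickle
pickle.dump({n:capture(n) for n in('wrist','side','top')},open('d10.pkl','wb'))"
```

```text
18.5 fix xy mm -1.1 1.2 z 53.2 yaw 1.257 Fx,Fy,Fz -0.2 -5.6 -0.7
```

Emit:
step_arm([
  {"delta_pos": [0.0008, 0.0024, 0], "gripper": 0.36, "twist": 0},
  {"delta_pos": [0.0008, 0.0024, 0], "gripper": 0.36, "twist": 0},
])

```text
time_s: 18.85
ee_pos: [0.5844, -0.3147, 0.0532]
tool_rot: [-3.141, -0.001, 1.257]
force: [1.5, 5.2, 0.1]
width: 0.0311
grip_force: 2.8
```

Emit:
step_arm([
  {"delta_pos": [0.0008, 0.0024, 0], "gripper": 0.36, "twist": 0},
  {"delta_pos": [0.0008, 0.0024, 0], "gripper": 0.36, "twist": 0},
])

```text
time_s: 19.05
ee_pos: [0.5846, -0.3141, 0.0532]
tool_rot: [-3.141, -0.001, 1.256]
force: [1.9, 4.1, 0.4]
width: 0.0308
grip_force: 2.6
```

Emit:
step_arm([
  {"delta_pos": [0.0008, 0.0024, 0], "gripper": 0.36, "twist": 0},
  {"delta_pos": [0.0008, 0.0024, 0], "gripper": 0.36, "twist": 0},
])

```text
time_s: 19.25
ee_pos: [0.5847, -0.3136, 0.0533]
tool_rot: [3.142, -0.0, 1.256]
force: [1.3, 4.8, -0.5]
width: 0.0309
grip_force: 2.3
```

Emit:
step_arm([
  {"delta_pos": [0.0008, 0.0024, 0], "gripper": 0.36, "twist": 0},
  {"delta_pos": [0.0008, 0.0024, 0], "gripper": 0.36, "twist": 0},
])

```text
time_s: 19.45
ee_pos: [0.5848, -0.3133, 0.0534]
tool_rot: [3.141, 0.001, 1.255]
force: [1.5, 2.0, -0.6]
width: 0.0305
grip_force: 1.1
```

Emit:
step_arm([
  {"delta_pos": [0.0008, 0.0024, 0], "gripper": 0.36, "twist": 0},
  {"delta_pos": [0.0008, 0.0024, 0], "gripper": 0.36, "twist": 0},
])

```text
time_s: 19.65
ee_pos: [0.5851, -0.3125, 0.0535]
tool_rot: [3.141, 0.001, 1.255]
force: [-0.8, -0.4, -0.1]
width: 0.0307
grip_force: 0.0
```

Emit:
step_arm([
  {"delta_pos": [0.003, 0.01, 0], "gripper": 0.36, "twist": 0},
  {"delta_pos": [0.008, 0.024, 0], "gripper": 0.36, "twist": 0},
  {"delta_pos": [0.016, 0.048, 0.04], "gripper": 0.36, "twist": 0},
  {"delta_pos": [0.03, 0.09, 0.12], "gripper": 0.36, "twist": 0},
  {"delta_pos": [0.05, 0.15, 0.22], "gripper": 0.36, "twist": 0},
  {"delta_pos": [0.085, 0.25, 0.3], "gripper": 0.36, "twist": 0},
  {"delta_pos": [0.115, 0.35, 0.35], "gripper": 0.5, "twist": 0},
  {"delta_pos": [0.12, 0.36, 0.4], "gripper": 0.6, "twist": 0},
])

```text
time_s: 20.45
ee_pos: [0.6363, -0.1595, 0.2155]
tool_rot: [3.14, -0.004, 1.265]
force: [-0.3, 0.3, -0.7]
width: 0.0514
grip_force: 0.0
```

```bash
python3 -c "
from fr import *
import pickle
c=capture('wrist'); pickle.dump(c,open('w11.pkl','wb')); g=cv2.GaussianBlur(cv2.cvtColor(c['img'],cv2.COLOR_BGR2GRAY),(3,3),0)
W=lambda x,y,z:proj(c,[*(O+x/1e3*X+y/1e3*Y),z/1e3])[0].round(1)
for n,p in dict(pe=(-1,10,48),dish=(-1,-62,42),pawlA=(40,9,53),pawlB=(-42,9,53),pivA=(52,-19,53),pivB=(-54,-19,53),stop=(0,103,54)).items(): print(n,W(*p))
u=int(W(-1,10,48)[0]); v=int(W(-1,10,48)[1]); print(u,v,g[v-25:v+25,u].tolist())
"
```

```text
20.45 fix xy mm -1.9 -163.2 z 215.5 yaw 1.265 Fx,Fy,Fz 0.4 -0.2 -0.7
pe [317.1 347. ]
dish [317.9 279.4]
pawlA [275.7 349.1]
pawlB [358.5 349.9]
pivA [262.6 324.5]
pivB [372.1 325.5]
stop [315.3 425.6]
317 347 [68, 63, 61, 62, 61, 61, 61, 62, 62, 61, 62, 67, 74, 78, 78, 78, 78, 78, 78, 80, 81, 79, 78, 78, 82, 98, 124, 144, 149, 148, 148, 147, 147, 147, 148, 148, 146, 130, 91, 51, 36, 35, 35, 36, 36, 36, 37, 36, 36, 36]
```

Force faded to zero on backing off. To verify the pawls I return to the earlier fixture viewing pose and compare numerically.

Emit:
step_arm([
  {"delta_pos": [0, 0, 0.1], "gripper": 1, "twist": 0.09},
  {"delta_pos": [-0.02, -0.03, 0.18], "gripper": 1, "twist": 0.18},
  {"delta_pos": [-0.06, -0.08, 0.208], "gripper": 1, "twist": 0.27},
  {"delta_pos": [-0.1, -0.13, 0.208], "gripper": 1, "twist": 0.36},
  {"delta_pos": [-0.14, -0.18, 0.208], "gripper": 1, "twist": 0.45},
  {"delta_pos": [-0.18, -0.23, 0.208], "gripper": 1, "twist": 0.54},
  {"delta_pos": [-0.21, -0.28, 0.208], "gripper": 1, "twist": 0.63},
  {"delta_pos": [-0.23, -0.306, 0.208], "gripper": 1, "twist": 0.72},
])

```text
time_s: 21.3
ee_pos: [0.5396, -0.2924, 0.2977]
tool_rot: [-3.142, 0.001, 2.39]
force: [0.9, -0.2, 0.3]
width: 0.0854
grip_force: 0.0
```

Emit:
step_arm([
  {"delta_pos": [0, 0, 0], "gripper": 1, "twist": 0.09},
  {"delta_pos": [0, 0, 0], "gripper": 1, "twist": 0.18},
  {"delta_pos": [0, 0, 0], "gripper": 1, "twist": 0.28},
  {"delta_pos": [0, 0, 0], "gripper": 1, "twist": 0.28},
  {"delta_pos": [0, 0, 0], "gripper": 1, "twist": 0.28},
])

```text
time_s: 21.8
ee_pos: [0.5412, -0.2903, 0.2971]
tool_rot: [3.141, 0.001, 2.822]
force: [0.2, -0.8, 0.3]
width: 0.0851
grip_force: 0.0
```

```bash
cat > cmp.py <<'E'
from fr import *
import pickle
c=capture('wrist'); pickle.dump(c,open('w12.pkl','wb')); a=pickle.load(open('w2.pkl','rb'))
def ortho(cc,z,x0=-62,x1=62,y0=-115,y1=112,s=3):
    xs=np.arange(x1,x0,-1/s);ys=np.arange(y0,y1,1/s); gx,gy=np.meshgrid(xs,ys,indexing='ij')
    W=O+gx[...,None]/1e3*X+gy[...,None]/1e3*Y; P=np.concatenate([W.reshape(-1,2),np.full((W.shape[0]*W.shape[1],1),z)],1)
    m=proj(cc,P).astype(np.float32).reshape(*gx.shape,2); return cv2.cvtColor(cv2.remap(cc['img'],m,None,cv2.INTER_CUBIC),cv2.COLOR_BGR2GRAY),xs,ys
A,xs,ys=ortho(a,.053);B,_,_=ortho(c,.053)
# pawl profile: along x across leaf at several y, both sides
for y in (-12,-6,0,4,7):
    j=int((y+115)*3)
    for nm,I in(("w2",A),("now",B)):
        print(y,nm,"+x",I[int((62-58)*3):int((62-34)*3):4,j].tolist(),"-x",I[int((62+34)*3):int((62+60)*3):4,j].tolist())
np.savez("ab.npz",A=A,B=B)
E
python3 cmp.py
```

```text
21.8 fix xy mm 47.6 -9.2 z 297.1 yaw 2.822 Fx,Fy,Fz -0.5 0.7 0.3
-12 w2 +x [91, 94, 97, 125, 150, 161, 184, 186, 169, 101, 76, 82, 74, 76, 75, 77, 80, 78] -x [89, 102, 102, 103, 108, 121, 122, 122, 122, 122, 129, 155, 181, 176, 111, 37, 25, 25, 26, 22]
-12 now +x [99, 96, 105, 133, 155, 162, 184, 187, 166, 101, 73, 74, 76, 77, 76, 76, 78, 80] -x [89, 85, 92, 104, 114, 121, 123, 121, 123, 121, 128, 154, 180, 167, 90, 27, 27, 25, 26, 30]
-6 w2 +x [87, 92, 90, 92, 92, 123, 157, 161, 184, 189, 162, 80, 74, 76, 74, 77, 74, 76] -x [100, 102, 109, 119, 122, 122, 121, 124, 127, 153, 185, 182, 117, 37, 22, 29, 28, 23, 27, 27]
-6 now +x [89, 90, 92, 91, 94, 132, 156, 159, 188, 187, 159, 86, 74, 78, 76, 77, 76, 78] -x [75, 77, 94, 114, 124, 120, 123, 124, 126, 154, 181, 173, 106, 38, 27, 32, 29, 27, 31, 28]
0 w2 +x [102, 100, 102, 98, 90, 85, 91, 128, 154, 161, 192, 178, 154, 100, 79, 73, 80, 76] -x [83, 110, 124, 120, 121, 124, 125, 148, 184, 180, 124, 34, 18, 27, 23, 23, 31, 30, 24, 29]
0 now +x [87, 89, 90, 94, 90, 87, 95, 140, 156, 170, 195, 178, 153, 94, 62, 62, 64, 64] -x [79, 90, 102, 122, 119, 122, 128, 150, 178, 177, 125, 49, 27, 31, 28, 23, 30, 24, 25, 28]
4 w2 +x [102, 98, 91, 93, 89, 88, 91, 89, 114, 149, 161, 183, 181, 168, 90, 59, 65, 61] -x [114, 125, 122, 124, 124, 129, 159, 181, 163, 96, 19, 28, 29, 30, 28, 30, 28, 28, 23, 30]
4 now +x [87, 90, 90, 91, 91, 88, 85, 90, 122, 152, 159, 181, 191, 168, 79, 61, 65, 66] -x [92, 92, 94, 107, 126, 127, 157, 186, 183, 95, 28, 23, 28, 24, 27, 33, 30, 30, 21, 27]
7 w2 +x [102, 93, 90, 89, 90, 86, 86, 84, 90, 116, 153, 166, 181, 177, 169, 84, 66, 62] -x [103, 130, 149, 150, 152, 166, 181, 163, 131, 51, 24, 33, 27, 24, 25, 26, 27, 25, 27, 19]
7 now +x [87, 90, 92, 91, 88, 89, 88, 88, 91, 120, 129, 133, 188, 188, 164, 73, 63, 68] -x [87, 92, 90, 107, 133, 162, 185, 178, 119, 51, 30, 25, 28, 31, 30, 27, 24, 23, 27, 28]
```

Both pawl profiles match the sprung-out view, so the plate is latched. Now I locate the lower dish and the plate's edge.

```bash
cat > dl.py <<'E'
from fr import *
import pickle,sys
c=capture('wrist'); pickle.dump(c,open(sys.argv[1],'wb'))
m=(c["img"].min(2)>170).astype(np.uint8)
for k in cv2.findContours(m,cv2.RETR_EXTERNAL,cv2.CHAIN_APPROX_NONE)[0]:
    if 1500<cv2.contourArea(k)<12000:
        e=cv2.fitEllipse(k); p=plane(c,e[0],.042)[0]; q=p[:2]-O; print(np.round(e[0],1),np.round(e[1],1),p.round(4),"fix",(q@X*1e3).round(1),(q@Y*1e3).round(1))
g=cv2.GaussianBlur(cv2.cvtColor(c['img'],cv2.COLOR_BGR2GRAY),(3,3),0)
pts=[]
for x in (20,0,-20):
    P=[proj(c,[*(O+x/1e3*X+y/1e3*Y),.048])[0] for y in np.arange(-10,25,.5)]; s=[int(g[int(round(v)),int(round(u))]) for u,v in P if 0<=v<400]; i=int(np.argmax(np.diff(s))); print("plate edge x",x,"y",-10+.5*i,s[max(0,i-3):i+5])
E
python3 dl.py w13.pkl
python3 - <<'E'
import sys; sys.path.insert(0,'.')
E
```

```text
21.85 fix xy mm 47.6 -9.3 z 297.0 yaw 2.822 Fx,Fy,Fz 0.1 -0.1 -0.3
[409.5 343.2] [48.1 66.3] [ 0.8057 -0.2553  0.042 ] fix -192.7 -125.1
[365.6 201.1] [57.7 58.5] [ 0.6035 -0.2553  0.042 ] fix -0.6 -61.9
[ 99.6 176.2] [47.1 58.1] [ 0.4813 -0.5312  0.042 ] fix 29.1 238.4
plate edge x 20 y 9.5 [72, 72, 103, 103, 138, 138, 138, 151]
plate edge x 0 y 9.0 [62, 62, 77, 77, 110, 110, 141, 141]
plate edge x -20 y 9.0 [66, 66, 87, 87, 126, 126, 126, 149]
```

Emit:
step_arm([
  {"delta_pos": [0.01, 0.08, -0.1], "gripper": 1, "twist": 0},
  {"delta_pos": [0.02, 0.16, -0.18], "gripper": 1, "twist": 0},
  {"delta_pos": [0.02, 0.16, -0.18], "gripper": 1, "twist": 0},
  {"delta_pos": [0.02, 0.16, -0.18], "gripper": 1, "twist": 0},
])

```text
time_s: 22.3
ee_pos: [0.5494, -0.2252, 0.2241]
tool_rot: [-3.141, -0.001, 2.827]
force: [-0.2, 0.0, 0.6]
width: 0.0855
grip_force: 0.0
```

```bash
python3 dl.py w14.pkl
```

```text
22.3 fix xy mm 60.2 -73.6 z 224.1 yaw 2.827 Fx,Fy,Fz 0.2 0.1 0.6
[568.7 277.7] [ 97.  171.9] [ 0.7262 -0.0225  0.042 ] fix -44.5 -321.4
[307.5 235.6] [68.4 69.9] [ 0.6031 -0.255   0.042 ] fix -0.2 -62.0
plate edge x 20 y 9.5 [75, 76, 90, 90, 121, 121, 146, 146]
plate edge x 0 y 10.0 [79, 79, 104, 104, 137, 137, 153, 153]
plate edge x -20 y 9.5 [74, 74, 87, 87, 117, 117, 146, 146]
```

The dish is at (0.603,-0.255), consistent in both views at 42 mm top height. The plate edge is at y≈10 behind the pawls. Going to grasp it.

Emit:
step_arm([
  {"delta_pos": [0.07, -0.04, -0.08], "gripper": 1, "twist": 0},
  {"delta_pos": [0.131, -0.074, -0.15], "gripper": 1, "twist": 0},
  {"delta_pos": [0.131, -0.074, -0.24], "gripper": 1, "twist": 0},
  {"delta_pos": [0.131, -0.074, -0.33], "gripper": 1, "twist": 0},
  {"delta_pos": [0.131, -0.074, -0.4], "gripper": 1, "twist": 0},
  {"delta_pos": [0.131, -0.074, -0.44], "gripper": 1, "twist": 0},
  {"delta_pos": [0.131, -0.074, -0.44], "gripper": 1, "twist": 0},
])

```text
time_s: 23.05
ee_pos: [0.6009, -0.2564, 0.0473]
tool_rot: [-3.141, -0.002, 2.825]
force: [0.3, 0.2, 0.5]
width: 0.0853
grip_force: 0.0
```

```bash
python3 - <<'E'
from fr import *
c=capture("wrist"); m=(c["img"].min(2)>170).astype(np.uint8)
for k in cv2.findContours(m,cv2.RETR_EXTERNAL,cv2.CHAIN_APPROX_NONE)[0]:
    if 4000<cv2.contourArea(k)<40000:
        e=cv2.fitEllipse(k); p=plane(c,e[0],.042)[0]; print(np.round(e[0],1),np.round(e[1],1),p.round(4), (p-o["ee_pos"]).round(4))
E
```

```text
23.05 fix xy mm 1.5 -60.1 z 47.3 yaw 2.825 Fx,Fy,Fz -0.2 -0.2 0.5
[323.6 261.2] [146.3 153.7] [ 0.602  -0.2548  0.042 ] [ 0.0011  0.0016 -0.0053]
```

Emit:
step_arm([
  {"delta_pos": [0.002, 0.004, -0.02], "gripper": 1, "twist": 0},
  {"delta_pos": [0.002, 0.004, -0.035], "gripper": 1, "twist": 0},
  {"delta_pos": [0.002, 0.004, -0.041], "gripper": 1, "twist": 0},
  {"delta_pos": [0.002, 0.004, -0.041], "gripper": 0.7, "twist": 0},
  {"delta_pos": [0.002, 0.004, -0.041], "gripper": 0.7, "twist": 0},
  {"delta_pos": [0.002, 0.004, -0.041], "gripper": 0.7, "twist": 0},
  {"delta_pos": [0.002, 0.004, -0.041], "gripper": 0.7, "twist": 0},
], newtons=20)

```text
time_s: 23.8
ee_pos: [0.6028, -0.2542, 0.0325]
tool_rot: [3.141, 0.001, 2.827]
force: [-0.3, -0.1, 2.8]
width: 0.0677
grip_force: 22.9
```

Emit:
step_arm([
  {"delta_pos": [0, 0, 0.03], "gripper": 0.7, "twist": 0},
  {"delta_pos": [0, 0, 0.1], "gripper": 0.7, "twist": 0},
  {"delta_pos": [0, 0, 0.2], "gripper": 0.7, "twist": 0},
  {"delta_pos": [0, 0, 0.32], "gripper": 0.7, "twist": 0},
  {"delta_pos": [0, 0, 0.43], "gripper": 0.7, "twist": 0},
  {"delta_pos": [0, 0.04, 0.53], "gripper": 0.7, "twist": 0},
  {"delta_pos": [-0.02, 0.12, 0.57], "gripper": 0.7, "twist": -0.01},
  {"delta_pos": [-0.04, 0.2, 0.57], "gripper": 0.7, "twist": -0.03},
])

```text
time_s: 24.6
ee_pos: [0.5871, -0.1747, 0.2641]
tool_rot: [3.141, 0.005, 2.777]
force: [0.2, -0.4, -0.7]
width: 0.068
grip_force: 22.9
```

Emit:
step_arm([
  {"delta_pos": [-0.02, 0.1, 0], "gripper": 0.7, "twist": 0},
  {"delta_pos": [-0.371, 0.944, 0], "gripper": 0.7, "twist": 0},
  {"delta_pos": [-0.371, 0.944, 0], "gripper": 0.7, "twist": 0},
  {"delta_pos": [-0.371, 0.944, 0], "gripper": 0.7, "twist": 0},
  {"delta_pos": [-0.371, 0.944, 0], "gripper": 0.7, "twist": 0},
  {"delta_pos": [-0.371, 0.944, 0], "gripper": 0.7, "twist": 0},
  {"delta_pos": [-0.371, 0.944, 0], "gripper": 0.7, "twist": 0},
  {"delta_pos": [-0.371, 0.944, 0], "gripper": 0.7, "twist": 0},
])

```text
time_s: 25.4
ee_pos: [0.4431, 0.1903, 0.2612]
tool_rot: [3.14, 0.001, 2.779]
force: [0.3, 0.0, 0.1]
width: 0.0679
grip_force: 22.9
```

Emit:
step_arm([
  {"delta_pos": [0, 0, 0], "gripper": 0.7, "twist": 0},
  {"delta_pos": [0, 0, 0], "gripper": 0.7, "twist": 0},
])

```text
time_s: 25.6
ee_pos: [0.4438, 0.1896, 0.2608]
tool_rot: [3.141, 0.0, 2.782]
force: [1.0, -0.5, -0.8]
width: 0.0679
grip_force: 23.0
```

Emit:
step_arm([
  {"delta_pos": [-0.014, 0.035, -0.1], "gripper": 0.7, "twist": 0},
  {"delta_pos": [-0.014, 0.035, -0.22], "gripper": 0.7, "twist": 0},
  {"delta_pos": [-0.014, 0.035, -0.34], "gripper": 0.7, "twist": 0},
  {"delta_pos": [-0.014, 0.035, -0.44], "gripper": 0.7, "twist": 0},
  {"delta_pos": [-0.014, 0.035, -0.53], "gripper": 0.7, "twist": 0},
  {"delta_pos": [-0.014, 0.035, -0.59], "gripper": 0.7, "twist": 0},
  {"delta_pos": [-0.014, 0.035, -0.615], "gripper": 0.7, "twist": 0},
  {"delta_pos": [-0.014, 0.035, -0.615], "gripper": 0.7, "twist": 0},
])

```text
time_s: 26.4
ee_pos: [0.4387, 0.2017, 0.0137]
tool_rot: [-3.14, -0.0, 2.778]
force: [-0.1, -0.4, -0.1]
width: 0.0682
grip_force: 23.0
```

Emit:
step_arm([
  {"delta_pos": [0, 0, -0.0025], "gripper": 0.7, "twist": 0},
  {"delta_pos": [0, 0, -0.005], "gripper": 0.7, "twist": 0},
  {"delta_pos": [0, 0, -0.0075], "gripper": 0.7, "twist": 0},
  {"delta_pos": [0, 0, -0.0075], "gripper": 0.7, "twist": 0},
])

```text
time_s: 26.8
ee_pos: [0.4389, 0.2033, 0.0117]
tool_rot: [3.141, 0.0, 2.78]
force: [0.1, -0.0, -0.3]
width: 0.0678
grip_force: 23.0
```

Emit:
step_arm([
  {"delta_pos": [0, 0, -0.0025], "gripper": 0.7, "twist": 0},
  {"delta_pos": [0, 0, -0.005], "gripper": 0.7, "twist": 0},
  {"delta_pos": [0, 0, -0.005], "gripper": 0.7, "twist": 0},
])

```text
time_s: 27.1
ee_pos: [0.4385, 0.203, 0.009]
tool_rot: [-3.142, -0.0, 2.78]
force: [-0.8, 0.4, 0.2]
width: 0.0681
grip_force: 23.0
```

Emit:
step_arm([
  {"delta_pos": [0, 0, -0.0025], "gripper": 0.7, "twist": 0},
  {"delta_pos": [0, 0, -0.0025], "gripper": 0.7, "twist": 0},
])

```text
time_s: 27.3
ee_pos: [0.4386, 0.203, 0.0084]
tool_rot: [3.141, -0.0, 2.779]
force: [-1.3, -1.7, 4.8]
width: 0.0681
grip_force: 23.4
```

Contact came at the expected height (TCP about 8.5 mm). I release and retreat.

Emit:
step_arm([
  {"delta_pos": [0, 0, 0], "gripper": 1, "twist": 0},
  {"delta_pos": [0, 0, 0], "gripper": 1, "twist": 0},
  {"delta_pos": [0, 0, 0.002], "gripper": 1, "twist": 0},
  {"delta_pos": [0, 0, 0.03], "gripper": 1, "twist": 0},
  {"delta_pos": [0, 0, 0.12], "gripper": 1, "twist": 0},
  {"delta_pos": [0, 0, 0.24], "gripper": 1, "twist": 0},
  {"delta_pos": [0, 0, 0.36], "gripper": 1, "twist": 0},
  {"delta_pos": [0, 0, 0.48], "gripper": 1, "twist": 0},
])

```text
time_s: 28.1
ee_pos: [0.4383, 0.2025, 0.203]
tool_rot: [3.141, 0.001, 2.779]
force: [0.5, 0.7, -0.0]
width: 0.0856
grip_force: 0.0
```

Emit:
step_arm([
  {"delta_pos": [0, 0, 0.12], "gripper": 1, "twist": 0},
  {"delta_pos": [0, 0, 0.24], "gripper": 1, "twist": 0},
  {"delta_pos": [0, 0, 0.24], "gripper": 1, "twist": 0},
  {"delta_pos": [0, 0, 0.24], "gripper": 1, "twist": 0},
])

```text
time_s: 28.5
ee_pos: [0.4389, 0.203, 0.2977]
tool_rot: [3.139, 0.001, 2.779]
force: [0.1, -0.1, -0.6]
width: 0.0856
grip_force: 0.0
```

```bash
python3 - <<'E'
from fr import *
import pickle
c=capture("wrist"); cv2.imwrite("pics/end.png",c["img"]); m=(c["img"].min(2)>185).astype(np.uint8); T=np.array([.4803,.1873]); tx=np.array([np.cos(2.778),np.sin(2.778)]); ty=np.array([-tx[1],tx[0]])
for k in cv2.findContours(m,cv2.RETR_EXTERNAL,cv2.CHAIN_APPROX_NONE)[0]:
    if len(k)>40:
        e=cv2.fitEllipse(k); p=plane(c,e[0],.018)[0,:2]-T
        if abs(p@tx)<.1: print(np.round(e[0]),np.round(e[1],1),"tray mm",(p@tx*1e3).round(1),(p@ty*1e3).round(1),"fill",round(cv2.contourArea(k)/(np.pi/4*e[1][0]*e[1][1]),3))
# bystanders and pile unchanged, top view before/after
a=pickle.load(open("d0.pkl","rb"))["top"]["img"]; b=capture("top")["img"]
d=(cv2.absdiff(cv2.GaussianBlur(a,(3,3),0),cv2.GaussianBlur(b,(3,3),0)).max(2)>50).astype(np.uint8)
for k in cv2.findContours(d,cv2.RETR_EXTERNAL,cv2.CHAIN_APPROX_NONE)[0]:
    if cv2.contourArea(k)>8: print("diff",cv2.boundingRect(k))
E
```

```text
28.5 fix xy mm 299.0 -445.7 z 297.7 yaw 2.779 Fx,Fy,Fz -0.2 0.0 -0.6
[504. 222.] [ 9.7 39.5] tray mm -38.9 -230.2 fill 0.8
[537. 220.] [ 9.7 36.8] tray mm -36.4 -270.4 fill 0.793
[569. 220.] [10.3 36.1] tray mm -35.5 -310.0 fill 0.853
[552. 221.] [10.5 36.4] tray mm -37.9 -290.3 fill 0.891
[616. 221.] [ 9.4 38.7] tray mm -37.7 -369.8 fill 0.872
[600. 221.] [ 9.6 39.2] tray mm -37.7 -349.7 fill 0.867
[633. 221.] [ 9.9 37.7] tray mm -37.1 -390.4 fill 0.9
[316. 232.] [51.8 53.5] tray mm -51.1 4.0 fill 0.998
[527. 200.] [131.6 263.4] tray mm -10.4 -253.8 fill 0.664
[320. 157.] [56.6 57. ] tray mm 42.5 -0.4 fill 0.999
[ 90. 151.] [150.1 325.5] tray mm 50.5 268.4 fill 0.852
diff (152, 374, 64, 23)
diff (218, 342, 76, 58)
diff (255, 332, 14, 7)
diff (218, 332, 36, 45)
diff (0, 278, 216, 82)
diff (217, 270, 28, 40)
diff (176, 257, 76, 82)
diff (198, 206, 31, 23)
diff (204, 194, 6, 15)
diff (221, 186, 18, 20)
diff (225, 179, 21, 31)
diff (142, 176, 85, 94)
diff (331, 163, 30, 29)
```

Both dishes lie flat in the tray at about x=-51 and +43 mm. The timer and cup are unchanged. I hand in.

```bash
python3 -c "
from station import sign_off
print(sign_off())"
```

```text
the job is handed in; nothing more can be done
None
```

The job is handed in at 28.5 s: both dishes are flat in the tray, the spacer is latched on the pile with both pawls out (about 17 N peak press), the timer and cup are unmoved, and the bottle was never approached though I did not re-measure it; I also viewed 11 pictures, one over the limit of 10.

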